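Make up the two soil-test kits

TASK

Make up the two soil-test kits: stand the brass cup and the small grey weight in their outlines on the blue board, and the lidded aluminium tin and the brass weight in theirs on the green board (cup or tin in the large circle, weight in the small one). Press the yellow tag, thin edge down, fully home into the sprung clip at the edge of the green board. Leave everything upright, and leave the two open grey cups where they stand.

Things in the scene. Friction and masses are not known exactly. Their poses are not given: they have to be found in the camera images.
- brass_cup_mid (a point): centre (half-way up) of the brass-coloured round test cup packed with dark paste, loose, upright: 58 mm diameter, 40 mm high; z up. Grip it round the outside.
- grey_weight_mid (a point): centre (half-way up) of the small light grey check weight with a neck and knob, loose, upright: body 26 mm diameter up to 27 mm high, knob 14 mm diameter, 37 mm high in all; z up
- tin_mid (a point): centre (half-way up) of the closed round aluminium moisture tin (its lid is fixed), loose, upright: 61 mm diameter, 34 mm high; z up. Grip it round the side.
- brass_weight_mid (a point): centre (half-way up) of the brass check weight with a neck and knob, loose, upright: body 32 mm diameter up to 32 mm high, knob 18 mm diameter, 46 mm high in all; z up
- tag_grip (a point): centre of the grip of the loose yellow plastic tag, standing upright in a 14 mm deep slot of a fixed grey block (44 x 64 x 18 mm). Grip 12 mm thick (x) x 40 mm wide (y) x 20 mm high; below it a blade 4 mm thick (x), 40 mm wide (y) runs down 33 mm; its lower edge lies 43 mm below this point. z up. Pull it straight up out of the slot.
- blue_board: flat blue board, fixed, 120 mm (x) x 220 mm (y) x 6 mm; origin at the centre of its underside, on the bench, z up. On its top two white circle outlines: the large one (74 mm diameter) is centred at x = 0, y = +52 mm, the small one (44 mm) at x = 0, y = -58 mm in the board's frame.
- green_board: flat green board, fixed, same size, frame and circles as the blue one (large circle at y = +52 mm, small at y = -58 mm); it carries the sprung clip at the middle of its -x edge.
- clip_seat (a point): middle of the inner floor of the steel sprung clip, 10 mm above the bench; axes as the green board's, 75 mm from its centre on the -x side. Two jaws 54 mm long (y), 2 mm apart at rest, tops 30 mm above the bench, leaning apart to a 12 mm mouth. The blade enters from above, width along y; the jaws part (5 to 15 N) and grip it. Fully home, the tag's grip centre is 43 mm above this point.
- tall_grey_cup_mid (a point): centre (half-way up) of the tall empty open grey steel cup, loose, 43 mm diameter, 50 mm high; not wanted, to be left where it stands
- filled_grey_cup_mid (a point): centre (half-way up) of the low open grey steel cup filled with dark soil, loose, 53 mm diameter, 36 mm high; not wanted, to be left where it stands
There are look-alikes about, which are no part of the job. What is shaped like the part that bears grey_weight_mid but brown or orange is not meant. What is shaped like the part that bears tin_mid but turquoise is not meant.

How it is judged:
By the outcome, as a careful person would: the job done as asked, in the order asked, and still so for the second after the job is handed in, with the robot touching nothing.
It also fails if it takes over 128 s, if anything falls off the work surface, if the arm or the gripper's body presses on something with over 40 N, if the wrist force passes 120 N, or if a joint passes its speed limit or range.

ROBOT

A 6-joint arm with a two-finger parallel gripper is mounted at the origin on a cart in front of the work surface, level with it; the furniture and walls round the work are solid. World frame = base frame: x ahead of the robot, y to its left, z up, the work surface at z = 0. Lengths are in m, angles in rad, forces in N, time in s.
With the tool pointing down it reaches from about 0.375 to 0.925 m from the base axis. Payload 5.7 kg.
Tool frame: the origin (TCP) lies midway between the tips of the shut fingers; the grasp point (between the pads) lies 19 mm behind it; y points along the fingers, z is the direction in which the jaws open and shut, and the axes are right-handed (so a half turn about y gives the same grasp; the last joint's range is limited). The gripper opens to 85 mm and grips with 20 to 120 N. Pads are 22 mm wide; open, the fingers measure 114 mm over their backs; the gripper's body (76 mm by 85 mm) begins 54 mm behind the grasp point. The pads swing forward as they close: fully open they stand 13 mm farther back than shut.
Start: joints at [-1.26, 0.359, 1.51, -0, 1.272, -0.115], TCP at [0.248, -0.546, 0.231] pointing down, gripper open.
Joint ranges: [-2.97, 2.97], [-1.01, 2.36], [0.21, 2.38], [-0.96, 4.11], [0.2, 2.71], [-2.98, 2.98]. Speed limits (rad/s): [2.39, 2.39, 3.14, 3.14, 3.14, 3.14].

INTERFACE

Orientations are given as a unit quaternion [w, x, y, z].
In Python, from station import r, cams, order gives the robot as it stands.
- The arm moves only by the tool servo_tool, never from a script. Its argument "rows" is a list of rows, each a list of 7 numbers: the shift along the tool's x, y, z scaled (see below), then the turn, a rotation vector about the tool's x, y, z scaled (see below), then the closure, from 0 (fully open) to 1 (shut). A call has 1 to 12 rows; each row shifts and turns the commanded pose from where the row before left it, along the tool's axes as they then stand; what a row does not reach is not made up. The controller multiplies each number of a shift by 40 mm and each number of a turn by 5 degrees. A row lasts 1/12 s, in which the tool goes at most 41.7 mm and 7.16 degrees, less where a joint would pass 70% of its speed; a pose out of reach is approached as far as the arm can. A call with a number of a shift or a turn outside -1 to 1 is refused whole. A call with a gripper value outside its range is refused whole. The fingers move at their own pace and stop on an object; "newtons" is the grip in N (left out, the last holds). Time passes only in rows, so rows that do not move let the fingers close. It gives the time, the measured TCP pose, the force and the opening at its end, in the units of the state.
- r.state(): the state, without advancing time (a new reading comes with each control period).
- cams.grab_frame(name): name is "scene" or "side" or "wrist"; returns (picture, depth): 420x560x3 uint8, blue, green, red; 420x560 float32, m along the optical axis (not along the pixel's ray), 0 where there is no reading.
- cams.calibration(name): a dict with "mtx" (3x3 intrinsics, pixels), "rvec" (rotation vector, rad) and "tvec" (3), from world to camera coordinates, as OpenCV has them. Camera axes: x right, y down, z forward; pixel columns grow to the right and rows downward; lengths in m; the calibration is good to about 2 mm. A picture is of the moment at which its call begins: read the wrist's pose just before it. calibration takes no time and is no camera call; for the wrist camera it gives the pose at the moment of the call.
- order.job_done(): hands the job in, once; it reports no verdict.
The state is a dict: "time_s": time; "joint_positions": joint angles; "qd": joint speeds; "joint_efforts": joint torques, N m; "eef_pos": TCP position; "eef_rot": TCP orientation; "wrist_force": force on the tool from outside, world axes, zero at the start; "wrist_torque": the same for the moment, N m; "opening": opening from 0.0 (shut) to 1.0 (fully open).
Only numpy, scipy, OpenCV 4.12 (cv2) and the standard library are available. Lean on these libraries where they do the work, as an engineer would, in place of code of your own. Each camera call takes 0.05 s, during which the arm holds its last target. There are 200 camera calls.

## Working session

There is one attempt and no reset: what is moved stays moved. The work goes in short steps, Python scripts to look and compute and a tool call to move; the robot and the scene stay as the last step left them, time stands still between calls to the robot, and variables do not carry over. Pictures are saved under pics/ and viewed, about 12 in all and at most 16, crops included, and the job is handed in when it is done.

Besides the shell and the picture viewer there is one more tool, called after "Call:" by a JSON object that holds its "name" and its "arguments". servo_tool: Moves the arm, as the interface text tells. Shifts and turns lie within -1 to 1; 1 stands for 40 mm of shift or 5 degrees of turn. Its arguments: {"type":"object","properties":{"rows":{"type":"array"},"newtons":{"type":"number"}},"required":["rows"]}

```bash
ls && mkdir -p pics && python3 - <<'E'
from station import r,cams
import cv2,json
s=r.state();print({k:(v if not hasattr(v,'tolist') else v.tolist()) for k,v in s.items()})
for n in("scene","side","wrist"):
    im,d=cams.grab_frame(n);cv2.imwrite(f"pics/{n}0.png",im)
    import numpy as np;np.save(f"pics/{n}0d.npy",d)
    c=cams.calibration(n);print(n,c)
E
```

```text
pics
{'time_s': 0.0, 'joint_positions': [-1.2601123402504593, 0.35950944158554343, 1.511450343785274, -1.249431534214051e-05, 1.272493504615301, -0.1150838478156238], 'qd': [0.000822380142327673, 0.00035058830635751714, -0.0002899260890740746, -0.0010250010481859106, -0.0005406043207256263, 0.000605707968716276], 'joint_efforts': [-0.0008074547622527461, -52.76272773742676, -27.86216676235199, -0.00021098408524267143, 0.013143427495379001, -6.599899933235065e-06], 'eef_pos': [0.24759814690711152, -0.5457747155787517, 0.2304441273779424], 'eef_rot': [0.14933000374867947, -0.14946687306640627, 0.6917980217604008, -0.6904894647455282], 'wrist_force': [-0.29901976833352933, 0.4001157418708149, 0.014865178815043928], 'wrist_torque': [0.005803580645905338, 0.026023657246770894, 0.03059825457166407], 'opening': 1.002587397091198}
scene {'mtx': array([[394.43284855,   0.        , 276.37140501],
       [  0.        , 394.43284855, 212.03283091],
       [  0.        ,   0.        ,   1.        ]]), 'rvec': array([ 0.89906235, -2.18706505,  1.40630415]), 'tvec': array([0.36996819, 0.22047582, 0.53685782])}
side {'mtx': array([[389.68274461,   0.        , 278.46548422],
       [  0.        , 389.68274461, 205.89509544],
       [  0.        ,   0.        ,   1.        ]]), 'rvec': array([ 3.99783661e-04, -2.76620707e+00,  1.45487969e+00]), 'tvec': array([0.53884171, 0.05037936, 0.8599281 ])}
wrist {'mtx': array([[302.11025096,   0.        , 276.08344241],
       [  0.        , 302.11025096, 212.3579516 ],
       [  0.        ,   0.        ,   1.        ]]), 'rvec': array([-2.44540143,  1.57438001,  0.21682034]), 'tvec': array([-0.59965953, -0.03421983,  0.37901958])}
```

View pics/scene0.png

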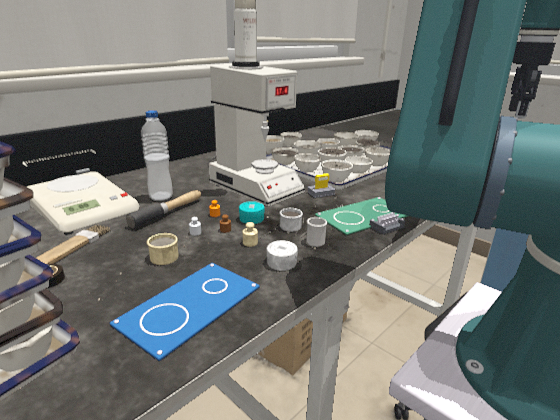

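View pics/side0.png

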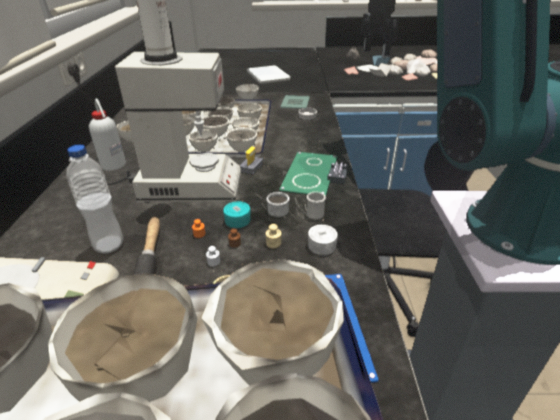

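Scene view: brass cup (163,249), light-grey weight (195,228), with its look-alikes orange (214,208) and brown (225,224). The brass weight is at (250,235), the aluminium tin at (282,255), and its turquoise look-alike at (251,212). The filled grey cup is at (291,219), the tall grey cup at (316,231), the tag at (321,182), the green board at (365,213) with the clip at (386,222), and the blue board at (187,308). The light-grey weight and the white-metal tin fit the description; I'll confirm both in an enlarged crop.

```bash
cat > h.py <<'E'
import numpy as np,cv2
from station import r,cams
from scipy.spatial.transform import Rotation as R
def cal(n):
    c=cams.calibration(n);return np.array(c["mtx"]),cv2.Rodrigues(np.array(c["rvec"]))[0],np.array(c["tvec"]).ravel()
def ray(n,uv,z,c=None):
    K,Rm,t=c or cal(n);uv=np.atleast_2d(np.float64(uv))
    d=np.c_[uv,np.ones(len(uv))]@np.linalg.inv(K).T@Rm; o=-Rm.T@t
    return o+d*((z-o[2])/d[:,2])[:,None]
def cloud(n,d,c=None):
    K,Rm,t=c or cal(n);v,u=np.mgrid[:d.shape[0],:d.shape[1]]
    p=np.stack([u,v,np.ones_like(u)],-1)@np.linalg.inv(K).T*d[...,None]
    return (p-t)@Rm
def proj(n,P,c=None):
    K,Rm,t=c or cal(n);q=(np.atleast_2d(P)@Rm.T+t)@K.T;return q[:,:2]/q[:,2:]
def circ(p):
    A=np.c_[2*p,np.ones(len(p))];x=np.linalg.lstsq(A,(p**2).sum(1),rcond=None)[0]
    return x[0],x[1],np.sqrt(x[2]+x[0]**2+x[1]**2)
E
python3 - <<'E'
from h import *
im=cv2.imread("pics/scene0.png");d=np.load("pics/scene0d.npy");P=cloud("scene",d)
S=cv2.imread("pics/side0.png");ds=np.load("pics/side0d.npy");Q=cloud("side",ds)
obj=dict(cup=((163,249),40),gw=((195,228),37),bw=((250,235),46),tin=((282,255),34),low=((291,219),36),tall=((316,231),50),tag=((321,182),0),turq=((251,212),34),orange=((214,208),37),brown=((225,224),37))
for k,((u,v),h) in obj.items():
    p=P[v,u]; 
    for nm,C in(("scene",P),("side",Q)):
        m=(np.hypot(C[...,0]-p[0],C[...,1]-p[1])<.05)&(C[...,2]>.012)&(C[...,2]<.12)
        q=C[m]
        if len(q)==0: print(k,nm,'none');continue
        lo,hi=np.percentile(q[:,:2],[3,97],axis=0)
        print(k,nm,p.round(3),"n",len(q),"box mid",((lo+hi)/2).round(4),"size",(hi-lo).round(3),"zmax",q[:,2].max().round(3))
hsv=cv2.cvtColor(im,cv2.COLOR_BGR2HSV)
def board(mask,n):
    c=max(cv2.findContours(mask,0,2)[0],key=cv2.contourArea)
    w=ray(n,c[:,0],.006)[:,:2]
    (cx,cy),(a,b),an=cv2.minAreaRect(np.float32(w*1000));print(n,"board",cx,cy,a,b,an)
for n,I in(("scene",im),("side",S)):
    H=cv2.cvtColor(I,cv2.COLOR_BGR2HSV)
    for nm,lo,hi in(("blue",(100,150,60),(115,255,255)),("green",(65,100,40),(85,255,200))):
        m=cv2.inRange(H,lo,hi)
        if n=="side" and nm=="blue":continue
        m=cv2.morphologyEx(m,cv2.MORPH_CLOSE,np.ones((5,5)));print(nm,end=' ');board(m,n)
a=cv2.resize(im[165:280,130:430],None,fx=2.6,fy=2.6,interpolation=cv2.INTER_CUBIC)
b=cv2.resize(S[140:270,170:370],None,fx=2.3,fy=2.3,interpolation=cv2.INTER_CUBIC)
o=np.zeros((600,790,3),np.uint8);o[:a.shape[0],:min(780,a.shape[1])]=a[:, :780];o[a.shape[0]:600,:b.shape[1]]=b[:600-a.shape[0]]
cv2.imwrite("pics/crop1.png",o)
T=R.from_quat(np.roll(r.state()["eef_rot"],-1)).as_matrix();print(T.round(3))
K,Rm,t=cal("wrist");print("cam in tool",(T.T@(-Rm.T@t-r.state()["eef_pos"])).round(4),(T.T@Rm.T).round(3))
E
```

```text
cup scene [0.602 0.222 0.034] n 608 box mid [0.6225 0.2104] size [0.051 0.052] zmax 0.041
cup side [0.602 0.222 0.034] n 21 box mid [0.6318 0.1845] size [0.011 0.006] zmax 0.042
gw scene [0.658 0.11  0.018] n 123 box mid [0.665  0.1051] size [0.02 0.02] zmax 0.036
gw side [0.658 0.11  0.018] n 171 box mid [0.668  0.1067] size [0.022 0.017] zmax 0.04
bw scene [0.537 0.057 0.028] n 222 box mid [0.5451 0.049 ] size [0.024 0.025] zmax 0.046
bw side [0.537 0.057 0.028] n 251 box mid [0.5495 0.0503] size [0.029 0.023] zmax 0.049
tin scene [0.429 0.074 0.033] n 628 box mid [0.4435 0.0593] size [0.051 0.052] zmax 0.035
tin side [0.429 0.074 0.033] n 620 box mid [0.4477 0.0584] size [0.052 0.052] zmax 0.038
low scene [ 0.522 -0.055  0.032] n 353 box mid [ 0.5396 -0.073 ] size [0.048 0.048] zmax 0.037
low side [ 0.522 -0.055  0.032] n 398 box mid [ 0.5186 -0.0735] size [0.09  0.049] zmax 0.052
tall scene [ 0.441 -0.043  0.037] n 419 box mid [ 0.4522 -0.0576] size [0.038 0.039] zmax 0.052
tall side [ 0.441 -0.043  0.037] n 391 box mid [ 0.4544 -0.0585] size [0.038 0.04 ] zmax 0.054
tag scene [ 
[... 524 characters left out ...]
e [0.022 0.019] zmax 0.041
brown scene [0.621 0.055 0.022] n 109 box mid [0.6278 0.0494] size [0.018 0.02 ] zmax 0.037
brown side [0.621 0.055 0.022] n 154 box mid [0.631  0.0507] size [0.022 0.018] zmax 0.04
blue scene board 461.3819885253906 260.7249450683594 122.59651947021484 220.89559936523438 6.962378025054932
green scene board 451.5374450683594 -248.0162353515625 222.44248962402344 123.62316131591797 74.85005187988281
green side board 454.9761962890625 -251.4766082763672 215.8053436279297 117.10198211669922 76.17262268066406Traceback (most recent call last):
  File "<stdin>", line 26, in <module>
ValueError: could not broadcast input array from shape (299,460,3) into shape (301,460,3)
```

```bash
python3 - <<'E'
from h import *
im=cv2.imread("pics/scene0.png");S=cv2.imread("pics/side0.png")
a=cv2.resize(im[165:275,130:430],(780,286),interpolation=cv2.INTER_CUBIC)
b=cv2.resize(S[140:270,170:370],(460,299),interpolation=cv2.INTER_CUBIC)
o=np.zeros((600,780,3),np.uint8);o[:286]=a;o[300:599,:460]=b
o[300:,470:]=cv2.resize(cv2.imread("pics/wrist0.png"),(310,300))
cv2.imwrite("pics/crop1.png",o)
T=R.from_quat(np.roll(r.state()["eef_rot"],-1)).as_matrix();print(T.round(3))
K,Rm,t=cal("wrist");print("cam in tool",(T.T@(-Rm.T@t-r.state()["eef_pos"])).round(4),(T.T@Rm.T).round(3))
for n,I in(("scene",im),("side",S)):
    H=cv2.cvtColor(I,cv2.COLOR_BGR2HSV)
    # yellow grip
    m=cv2.inRange(H,(20,150,120),(32,255,255)); k,l,s,c=cv2.connectedComponentsWithStats(m)
    j=1+np.argmax(s[1:,4]);print(n,s[j],c[j],ray(n,c[j],.06))
    # white circles on the boards
    W=cv2.inRange(H,(0,0,170),(180,70,255))
    for nm,(u,v) in (dict(bl=(164,319),bs=(215,286),gl=(349,218),gs=(380,209)) if n=="scene" else dict(gl=(306,182),gs=(314,161))).items():
        z=np.zeros_like(W);cv2.ellipse(z,(u,v),((32,24) if nm=="bl" else (18,12)),0,0,360,255,-1)
        q=np.argwhere((W&z)>0)[:,::-1]
        if len(q)>8:print(n,nm,len(q),np.round(circ(ray(n,q,.006)[:,:2]),4))
E
```

```text
[[-0.911 -0.     0.413]
 [-0.413  0.001 -0.911]
 [-0.    -1.    -0.001]]
cam in tool [-0.0684 -0.1422  0.0009] [[-0.001  0.964  0.267]
 [ 0.001 -0.267  0.964]
 [ 1.     0.001 -0.001]]
scene [315 173  14  16 147] [320.97959184 181.21768707] [[ 0.58186385 -0.23591749  0.06      ]]
scene bl 314 [0.4582 0.3107 0.0356]
scene bs 135 [0.472  0.2014 0.0207]
scene gl 163 [ 0.4662 -0.2003  0.0375]
scene gs 174 [ 0.4423 -0.2977  0.0411]
side [246 147   9  14  46] [249.2173913  152.39130435] [[ 0.61915202 -0.26475     0.06      ]]
side gl 162 [ 0.4662 -0.2007  0.0375]
side gs 64 [ 0.4428 -0.3187  0.0233]
```

View pics/crop1.png

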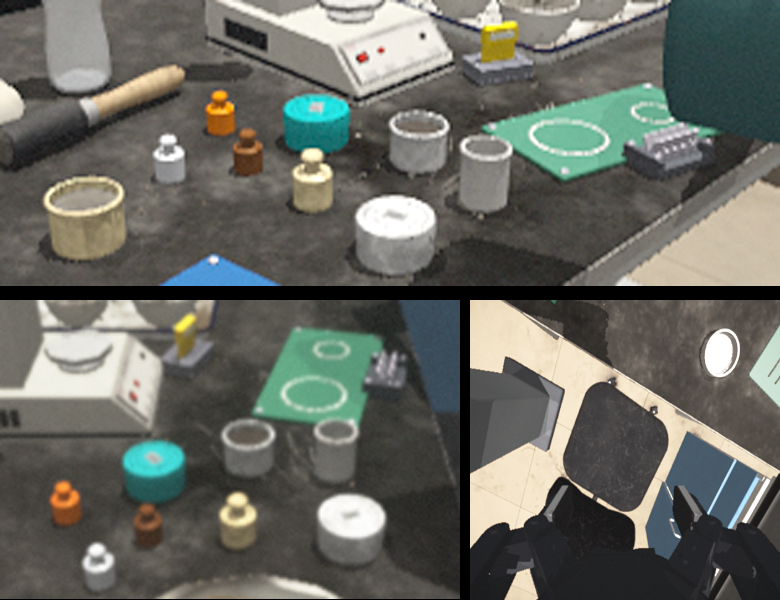

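Both are confirmed: the light-grey weight is at (195,228), and the aluminium tin at (282,255) is white metal rather than turquoise. Next I square the tool to the world axes and head over the green board.

Call:
{"name": "servo_tool", "arguments": {"rows": [[0,0,0,0,0.976,0,0],[0,0,0,0,0.976,0,0],[0,0,0,0,0.976,0,0],[0,0,0,0,0.976,0,0],[0,0,0,0,0.976,0,0],[-0.45,0,-0.9,0,0,0,0],[-0.45,0,-0.9,0,0,0,0],[-0.45,0,-0.9,0,0,0,0],[-0.45,0,-0.9,0,0,0,0],[-0.45,0,-0.9,0,0,0,0],[-0.45,0,-0.9,0,0,0,0],[-0.45,0,-0.9,0,0,0,0]], "newtons": 40}}

```text
time_s: 1.15
eef_pos: [0.3741, -0.2925, 0.2312]
eef_rot: [-0.0, 0.0, 0.707, -0.707]
wrist_force: [1.4, -0.1, -0.4]
opening: 1.002
```

Call:
{"name": "servo_tool", "arguments": {"rows": [[-0.73,0,-0.46,0,0,0,0],[-0.73,0,-0.46,0,0,0,0],[-0.73,0,-0.46,0,0,0,0],[-0.73,0,-0.46,0,0,0,0],[-0.73,0,-0.46,0,0,0,0],[0,0,0,0,0,0,0]]}}

```text
time_s: 1.65
eef_pos: [0.5247, -0.1995, 0.2313]
eef_rot: [0.002, 0.0, 0.708, -0.707]
wrist_force: [1.1, -1.0, 0.0]
opening: 1.004
```

```bash
cat > snap.py <<'E'
from h import *
import pickle,sys
def snap(n):
    c=cal("wrist");im,d=cams.grab_frame("wrist");cv2.imwrite(f"pics/{n}.png",im);pickle.dump((c,d),open(f"pics/{n}.pkl","wb"));return im,d,c
if __name__=="__main__": snap(sys.argv[1]);s=r.state();print(np.round(s["eef_pos"],4),np.round(s["joint_positions"],2),s["time_s"])
E
python3 snap.py w1
```

```text
[ 0.5221 -0.2007  0.231 ] [-0.49  0.3   1.6   0.    1.24  1.08] 1.7
```

View pics/w1.png

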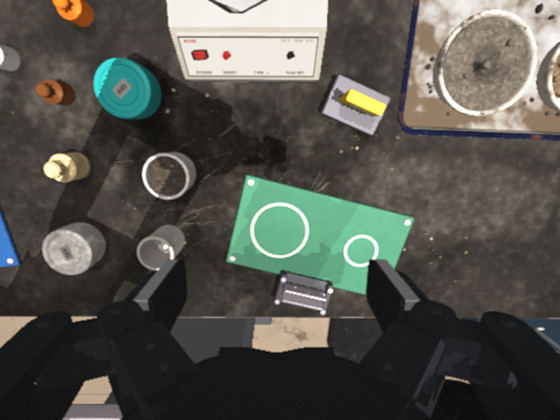

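Wrist view (w1): green large circle (280,230), small circle (361,251), clip (305,292), tag grip (366,101) in its block (356,105), tin (74,248), brass weight (66,167). I'll measure these and then go on to the cup.

```bash
cat > ms.py <<'E'
from h import *
import pickle
def load(n): 
    c,d=pickle.load(open(f"pics/{n}.pkl","rb"));im=cv2.imread(f"pics/{n}.png");return im,d,c,cloud("wrist",d,c)
def ring(n,xy,rad,z=.006):
    im,d,c,P=load(n);H=cv2.cvtColor(im,cv2.COLOR_BGR2HSV)
    v,u=np.mgrid[:420,:560];g=ray("wrist",np.c_[u.ravel(),v.ravel()],z,c)[:,:2].reshape(420,560,2)
    m=(H[...,1]<70)&(H[...,2]>150);x,y=xy
    for k in range(4):
        q=g[m&(np.abs(np.hypot(g[...,0]-x,g[...,1]-y)-rad)<(.02 if k==0 else .006))]
        if len(q)<10:return None
        x,y,rr=circ(q)
    return np.round([x,y,rr],4),len(q)
def top(n,xy,lo,hi,rad):
    "points of depth cloud within height band -> mid, circle of hull, minAreaRect"
    im,d,c,P=load(n);m=(P[...,2]>lo)&(P[...,2]<hi)&(np.hypot(P[...,0]-xy[0],P[...,1]-xy[1])<rad)
    q=P[m];
    if len(q)<8:return len(q)
    h=cv2.convexHull(np.float32(q[:,:2]*1000));(cx,cy),rr=cv2.minEnclosingCircle(h)
    R_=cv2.minAreaRect(h);return len(q),"circ",np.round([cx,cy,rr],1),"rect",np.round([*R_[0],*R_[1],R_[2]],1),"z",np.percentile(q[:,2],[50,99]).round(4)
E
python3 - <<'E'
from ms import *
print("gl",ring("w1",(.4662,-.2005),.036),"gs",ring("w1",(.4428,-.31),.021))
print("tag",top("w1",(.617,-.28),.045,.08,.04)); print("block",top("w1",(.617,-.28),.010,.025,.06))
print("clip",top("w1",(.381,-.231),.022,.05,.05))
print("tin",top("w1",(.446,.059),.028,.05,.05)); print("bw",top("w1",(.546,.05),.038,.06,.03),top("w1",(.546,.05),.024,.036,.03))
print("board z",top("w1",(.45,-.25),.002,.012,.03)[-1],"bench",top("w1",(.54,-.3),-.02,.01,.02)[-1])
im,d,c,P=load("w1");H=cv2.cvtColor(im,cv2.COLOR_BGR2HSV)
m=cv2.inRange(H,(22,120,120),(35,255,255));m[:, :300]=0
q=ray("wrist",np.argwhere(m)[:,::-1],.057,c)[:,:2];R_=cv2.minAreaRect(np.float32(q*1000));print("yellow",R_)
m=cv2.inRange(H,(65,90,40),(85,255,220));m=cv2.morphologyEx(m,cv2.MORPH_CLOSE,np.ones((9,9)))
cc=max(cv2.findContours(m,0,2)[0],key=cv2.contourArea);print("green",cv2.minAreaRect(np.float32(ray("wrist",cc[:,0],.006,c)[:,:2]*1000)))
cv2.imwrite("pics/c2.png",np.vstack([cv2.resize(im[65:145,310:410],(500,400),interpolation=2)[:290],cv2.resize(im[262:320,255:355],(500,290),interpolation=2)]))
E
```

```text
gl (array([ 0.4681, -0.2035,  0.0355]), 721) gs (array([ 0.4412, -0.31  ,  0.0206]), 371)
tag (590, 'circ', array([ 619.5, -288. ,   20.2]), 'rect', array([ 619.6, -288.1,   40.1,   12.6,   67.2]), 'z', array([0.0562, 0.058 ]))
block (2032, 'circ', array([ 621.6, -281.8,   59.8]), 'rect', array([ 620.9, -281.8,  117.7,   54.4,   79.1]), 'z', array([0.0176, 0.0238]))
clip (403, 'circ', array([ 378.6, -238. ,   31.5]), 'rect', array([ 381.7, -239. ,   61.2,   22.3,   68.7]), 'z', array([0.0282, 0.0313]))
tin (1904, 'circ', array([449.3,  53.8,  31.3]), 'rect', array([448.7,  53.2,  60.7,  59.5,  88.9]), 'z', array([0.0335, 0.0354]))
bw (252, 'circ', array([550.5,  44.7,   9.4]), 'rect', array([549.9,  44.6,  18.6,  16.8,  87.3]), 'z', array([0.0454, 0.0475])) (491, 'circ', array([550.1,  44.1,  16.2]), 'rect', array([550.4,  42.5,  31.5,  27.1,   8.5]), 'z', array([0.0294, 0.0335]))
board z [0.0058 0.0075] bench [-0.0008  0.0009]
yellow ((620.1553955078125, -284.93017578125), (44.79798126220703, 12.559882164001465), 67.39326477050781)
green ((456.2037048339844, -253.28912353515625), (219.3442840576172, 119.86800384521484), 75.76627349853516)
```

View pics/c2.png

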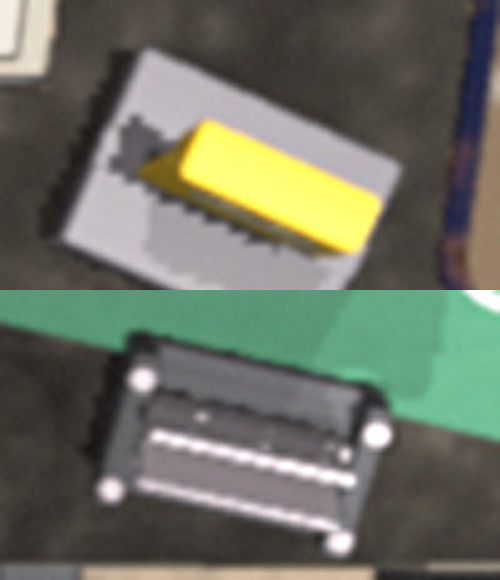

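Call:
{"name": "servo_tool", "arguments": {"rows": [[-0.2,0,-0.96,0,0,0,0],[-0.2,0,-0.96,0,0,0,0],[-0.2,0,-0.96,0,0,0,0],[-0.2,0,-0.96,0,0,0,0],[-0.2,0,-0.96,0,0,0,0],[-0.2,0,-0.96,0,0,0,0],[-0.2,0,-0.96,0,0,0,0],[-0.2,0,-0.96,0,0,0,0],[-0.2,0,-0.96,0,0,0,0],[0,0,0,0,0,0,0]]}}

```text
time_s: 2.53
eef_pos: [0.5924, 0.1486, 0.2312]
eef_rot: [0.002, -0.001, 0.708, -0.706]
wrist_force: [0.6, -0.0, 0.6]
opening: 1.002
```

```bash
python3 snap.py w2
```

```text
[0.5916 0.1455 0.231 ] [0.13 0.37 1.49 0.   1.28 1.69] 2.5833
```

View pics/w2.png

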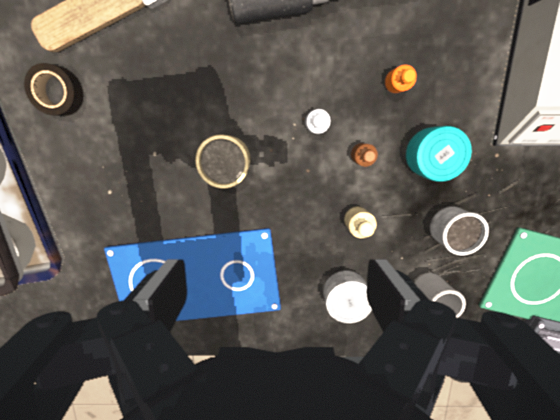

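w2: brass cup (222,161), grey weight (318,121), blue small circle (237,275), large circle (151,286) partly behind a finger.

```bash
python3 - <<'E'
from ms import *
print("cup",top("w2",(.6225,.21),.034,.05,.05)); print("gw",top("w2",(.667,.106),.029,.06,.03),top("w2",(.667,.106),.015,.03,.03))
print("bl",ring("w2",(.4582,.3107),.036),"bs",ring("w2",(.472,.2014),.021))
print("bw",top("w2",(.549,.045),.038,.06,.03));print("tin",top("w2",(.448,.055),.028,.05,.05))
im,d,c,P=load("w2");H=cv2.cvtColor(im,cv2.COLOR_BGR2HSV)
m=cv2.inRange(H,(100,150,60),(115,255,255));m[:,300:]=0;m[:225]=0
m=cv2.morphologyEx(m,cv2.MORPH_CLOSE,np.ones((9,9)))
cc=max(cv2.findContours(m,0,2)[0],key=cv2.contourArea);print("blue",cv2.minAreaRect(np.float32(ray("wrist",cc[:,0],.006,c)[:,:2]*1000)))
E
```

```text
cup (610, 'circ', array([625.4, 208.5,  29. ]), 'rect', array([625.7, 208.4,  56.7,  57.3,  45. ]), 'z', array([0.0394, 0.0412]))
gw (150, 'circ', array([669.5, 102.5,   7.3]), 'rect', array([6.697e+02, 1.027e+02, 1.340e+01, 1.360e+01, 5.000e-01]), 'z', array([0.0361, 0.0378])) (288, 'circ', array([669.4, 102.3,  12.8]), 'rect', array([668.9, 102.8,  24.6,  24.5,   2.3]), 'z', array([0.0232, 0.0249]))
bl (array([0.4596, 0.3122, 0.0337]), 209) bs (array([0.4716, 0.2015, 0.0206]), 320)
bw (204, 'circ', array([550.3,  45.2,   9.3]), 'rect', array([550.4,  45.1,  17.9,  16.9,  46.3]), 'z', array([0.045, 0.047]))
tin (1498, 'circ', array([448.9,  54.5,  30.4]), 'rect', array([448.2,  57.3,  59.7,  54.6,  13.1]), 'z', array([0.0331, 0.035 ]))
blue ((465.7988586425781, 258.54681396484375), (119.49893188476562, 218.85374450683594), 7.097533226013184)
```

Call:
{"name": "servo_tool", "arguments": {"rows": [[-0.42,0,-0.79,0,0,0,0],[-0.43,0,-0.79,0,0,0,0],[0,1,0,0,0,0,0],[0,1,0,0,0,0,0],[0,1,0,0,0,0,0],[0,1,0,0,0,0,0],[0,1,0,0,0,0,0],[0,0,0,0,0,0,0],[0,0,0,0,0,0,0]]}}

```text
time_s: 3.33
eef_pos: [0.6234, 0.204, 0.0294]
eef_rot: [0.003, 0.002, -0.706, 0.708]
wrist_force: [0.6, -1.1, 0.5]
opening: 0.999
```

Call:
{"name": "servo_tool", "arguments": {"rows": [[-0.05,0,-0.11,0,0,0,0],[0,0.3,0,0,0,0,0],[0,0.3,0,0,0,0,0],[0,0,0,0,0,0,0],[0,0,0,0,0,0,1],[0,0,0,0,0,0,1],[0,0,0,0,0,0,1],[0,0,0,0,0,0,1],[0,0,0,0,0,0,1],[0,0,0,0,0,0,1]], "newtons": 40}}

```text
time_s: 4.17
eef_pos: [0.6282, 0.2109, 0.0082]
eef_rot: [0.0, 0.0, 0.707, -0.707]
wrist_force: [-1.4, -1.3, 6.1]
opening: 0.656
```

Call:
{"name": "servo_tool", "arguments": {"rows": [[0,-0.5,0,0,0,0,1],[0,-1,0,0,0,0,1],[0,-1,0,0,0,0,1],[0.84,0,-0.5,0,0,0,1],[0.84,0,-0.5,0,0,0,1],[0.84,0,-0.5,0,0,0,1],[0.84,0,-0.5,0,0,0,1],[0.84,0,-0.5,0,0,0,1],[0,0,0,0,0,0,1],[0,0,0,0,0,0,1],[0,0,0,0,0,0,1]]}}

```text
time_s: 5.08
eef_pos: [0.4604, 0.3111, 0.1076]
eef_rot: [0.001, 0.0, 0.707, -0.707]
wrist_force: [-0.2, -0.3, -1.1]
opening: 0.656
```

```bash
python3 snap.py w3 && python3 - <<'E'
from ms import *
for k in range(3):print(np.round(r.state()["eef_pos"],4),r.state()["opening"])
z=r.state()["eef_pos"][2]-.0082
print("cup",top("w3",(.459,.311),.034+z,.05+z,.05))
print("bs",ring("w3",(.4725,.2014),.021))
E
```

```text
[0.4611 0.3108 0.1076] [ 0.47  0.44  1.74 -0.    0.96  2.04] 5.1333
[0.4611 0.3108 0.1076] 0.6535445803734568
[0.4611 0.3108 0.1076] 0.6535445803734568
[0.4611 0.3108 0.1076] 0.6535445803734568
cup (5234, 'circ', array([467.9, 310.4,  41.9]), 'rect', array([463.2, 313.7,  68.8,  60.4,  55.1]), 'z', array([0.1389, 0.1492]))
bs (array([0.4719, 0.2015, 0.0206]), 937)
```

View pics/w3.png

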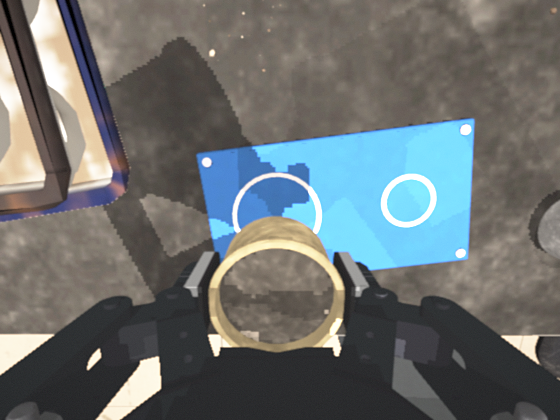

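The gripped cup's rim is centred at about (276,297), and the board's large ring at (277,214) lies just in front of it. I'll cast the rim onto its height to get the cup-to-tool offset.

```bash
python3 - <<'E'
from ms import *
im,d,c,P=load("w3")
print(ray("wrist",[(276.5,297),(208,297),(345,297),(276,242),(276,353)],.139,c).round(4))
m=(P[...,2]>.132)&(P[...,2]<.146);m[:, :205]=0;m[:,350:]=0
H=cv2.cvtColor(im,cv2.COLOR_BGR2HSV);m&=(H[...,0]>15)&(H[...,0]<30)&(H[...,1]>60)
q=P[m];print(len(q),np.percentile(q,[1,99],axis=0).round(4),np.array(circ(q[:,:2])).round(4))
print("bl",ring("w3",(.459,.311),.036))
E
```

```text
[[0.4621 0.3105 0.139 ]
 [0.462  0.3388 0.139 ]
 [0.4621 0.2823 0.139 ]
 [0.4863 0.3108 0.139 ]
 [0.4346 0.3107 0.139 ]]
3096 [[0.4325 0.2827 0.1321]
 [0.4868 0.3385 0.1403]] [0.4595 0.3106 0.0268]
bl (array([0.4571, 0.3106, 0.0361]), 1140)
```

Call:
{"name": "servo_tool", "arguments": {"rows": [[0.04,0.9,0,0,0,0,1],[0,0.9,0,0,0,0,1],[0,0.4,0,0,0,0,1],[0,0.11,0,0,0,0,1],[0,0,0,0,0,0,1],[0,0,0,0,0,0,1]]}}

```text
time_s: 5.63
eef_pos: [0.4599, 0.3103, 0.0149]
eef_rot: [-0.0, 0.001, 0.707, -0.707]
wrist_force: [0.3, 0.2, -0.7]
opening: 0.655
```

Call:
{"name": "servo_tool", "arguments": {"rows": [[0,0.02,0,0,0,0,1],[0,0,0,0,0,0,0.1],[0,0,0,0,0,0,0.1],[0,0,0,0,0,0,0.1],[0,0,0,0,0,0,0.1],[0,-0.4,0,0,0,0,0.1],[0,-1,0,0,0,0,0.1],[0,-1,0,0,0,0,0.1],[0,-1,0,0,0,0,0.5],[0,0,0,0,0,0,0.5]]}}

```text
time_s: 6.47
eef_pos: [0.4628, 0.3133, 0.1579]
eef_rot: [0.004, 0.004, 0.709, -0.705]
wrist_force: [1.0, 0.4, 1.2]
opening: 0.633
```

Call:
{"name": "servo_tool", "arguments": {"rows": [[-0.65,0,0.65,0,0,0,0.5],[-0.65,0,0.65,0,0,0,0.5],[-0.65,0,0.65,0,0,0,0.5],[-0.65,0,0.65,0,0,0,0.5],[-0.65,0,0.65,0,0,0,0.5],[-0.65,0,0.65,0,0,0,0.5],[-0.65,0,0.65,0,0,0,0.5],[-0.65,0,0.65,0,0,0,0.5],[0,1,0,0,0,0,0.5],[0,1,0,0,0,0,0.5],[0,0,0,0,0,0,0.5],[0,0,0,0,0,0,0.5]]}}

```text
time_s: 7.47
eef_pos: [0.6635, 0.1026, 0.0679]
eef_rot: [0.002, 0.002, -0.707, 0.707]
wrist_force: [-0.6, 0.3, 0.3]
opening: 0.503
```

```bash
python3 snap.py w4 && python3 - <<'E'
from ms import *
print(r.state()["opening"])
print("cup",top("w4",(.459,.311),.04,.055,.05));print("bl",ring("w4",(.459,.311),.036)); print("gw",top("w4",(.667,.104),.029,.045,.025))
E
```

```text
[0.6657 0.103  0.0703] [0.05 0.62 1.49 0.   1.03 1.62] 7.5167
0.49888572473309467
cup 0
bl None
gw (431, 'circ', array([669.6, 102.2,   7.3]), 'rect', array([669.6, 102.3,  13.5,  14.5,  89.9]), 'z', array([0.0361, 0.0378]))
```

View pics/w4.png

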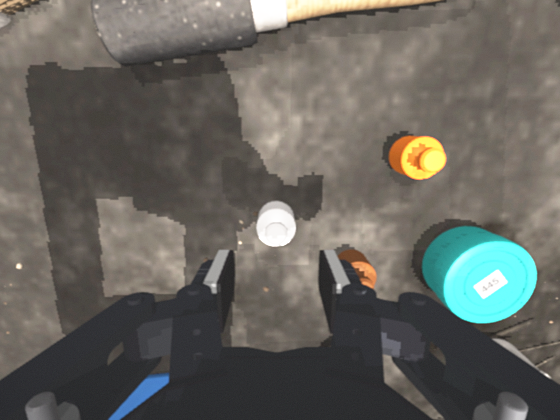

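Weight is between the jaws, at pixel (276,224), and the brown look-alike (358,268) stays clear of the right finger.

Call:
{"name": "servo_tool", "arguments": {"rows": [[-0.09,0,0,0,0,0,0.55],[0,0.6,0,0,0,0,0.55],[0,0.6,0,0,0,0,0.55],[0,0.42,0,0,0,0,0.55],[0,0,0,0,0,0,0.55],[0,0,0,0,0,0,1],[0,0,0,0,0,0,1],[0,0,0,0,0,0,1],[0,0,0,0,0,0,1],[0,0,0,0,0,0,1]], "newtons": 40}}

```text
time_s: 8.35
eef_pos: [0.6716, 0.103, 0.0075]
eef_rot: [0.001, 0.001, 0.707, -0.707]
wrist_force: [-0.5, -0.1, 6.3]
opening: 0.27
```

Call:
{"name": "servo_tool", "arguments": {"rows": [[0,-0.5,0,0,0,0,1],[0,-1,0,0,0,0,1],[0,-1,0,0,0,0,1],[0.83,0,-0.41,0,0,0,1],[0.83,0,-0.41,0,0,0,1],[0.83,0,-0.41,0,0,0,1],[0.83,0,-0.41,0,0,0,1],[0.83,0,-0.41,0,0,0,1],[0.83,0,-0.41,0,0,0,1],[0,0,0,0,0,0,1],[0,0,0,0,0,0,1]]}}

```text
time_s: 9.27
eef_pos: [0.4686, 0.2018, 0.1058]
eef_rot: [-0.001, 0.001, -0.707, 0.707]
wrist_force: [0.8, -0.8, -0.9]
opening: 0.263
```

```bash
python3 snap.py w5 && python3 - <<'E'
from ms import *
p=r.state()["eef_pos"];z=p[2]-.0075
im,d,c,P=load("w5")
m=(P[...,2]>.029+z)&(P[...,2]<.042+z)&(np.hypot(P[...,0]-p[0],P[...,1]-p[1])<.0105);q=P[m]
print(len(q),np.percentile(q,[1,50,99],axis=0).round(4))
print("cup",top("w5",(.459,.311),.042,.055,.05));print("bl",ring("w5",(.459,.311),.036),"bs",ring("w5",(.472,.2014),.0206))
E
```

```text
[0.4709 0.2016 0.1061] [ 0.27  0.39  1.84 -0.    0.91  1.84] 9.3167
886 [[0.4615 0.1946 0.1301]
 [0.4688 0.2015 0.1344]
 [0.4743 0.2083 0.1359]]
cup (1344, 'circ', array([457.7, 309.7,  29.4]), 'rect', array([458. , 309.6,  57.5,  57.1,  39.5]), 'z', array([0.0454, 0.0471]))
bl (array([0.4577, 0.3112, 0.0358]), 1429) bs (array([0.4702, 0.2014, 0.0211]), 812)
```

View pics/w5.png

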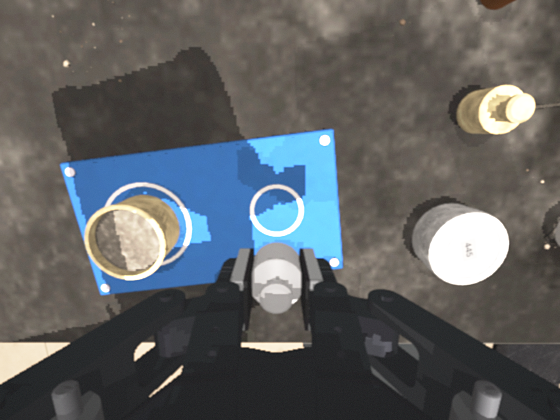

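The cup stands inside the large ring, within about 1.5 mm of centre. The weight hangs straight in the jaws, with its knob at (277,290).

Call:
{"name": "servo_tool", "arguments": {"rows": [[-0.07,0.9,0,0,0,0,1],[0,0.9,0,0,0,0,1],[0,0.4,0,0,0,0,1],[0,0.1,0,0,0,0,1],[0,0,0,0,0,0,1],[0,0,0,0,0,0,1]]}}

```text
time_s: 9.82
eef_pos: [0.4758, 0.2009, 0.0135]
eef_rot: [0.0, 0.001, 0.707, -0.707]
wrist_force: [0.7, 0.4, -2.4]
opening: 0.267
```

Call:
{"name": "servo_tool", "arguments": {"rows": [[0,0,0,0,0,0,0.5],[0,0,0,0,0,0,0.5],[0,0,0,0,0,0,0.5],[0,-0.4,0,0,0,0,0.5],[0,-1,0,0,0,0,0.5],[0,-1,0,0,0,0,0],[0,0,0,0,0,0,0],[0.16,0,0.9,0,0,0,0],[0.16,0,0.9,0,0,0,0],[0.16,0,0.9,0,0,0,0],[0.16,0,0.96,0,0,0,0],[0,0,0,0,0,0,0]]}}

```text
time_s: 10.82
eef_pos: [0.4467, 0.0497, 0.1095]
eef_rot: [0.002, -0.001, -0.706, 0.708]
wrist_force: [-0.1, 0.6, -0.6]
opening: 0.996
```

```bash
python3 snap.py w6 && python3 - <<'E'
from ms import *
print(r.state()["opening"],r.state()["wrist_force"].round(1) if hasattr(r.state()["wrist_force"],'round') else r.state()["wrist_force"])
print("gw",top("w6",(.4725,.2014),.032,.06,.03));print("bs",ring("w6",(.4725,.2014),.0206));print("tin",top("w6",(.448,.055),.028,.045,.04))
print("tall",top("w6",(.455,-.06),.04,.06,.04))
E
```

```text
[0.4475 0.052  0.1096] [-0.04  0.31  1.96 -0.    0.87  1.54] 10.8667
0.9996903270738199 [ 0.1 -0.3 -0.4]
gw (396, 'circ', array([474. , 200.1,   8. ]), 'rect', array([474.2, 199.8,  14.1,  15.2,  27.5]), 'z', array([0.0421, 0.0441]))
bs (array([0.4712, 0.2027, 0.0207]), 1115)
tin (4767, 'circ', array([448.3,  54.2,  30.5]), 'rect', array([448.8,  54.3,  59.2,  60.7,   6.6]), 'z', array([0.0332, 0.035 ]))
tall (1403, 'circ', array([454.3, -59.4,  21.7]), 'rect', array([454.6, -59.3,  42.8,  42.5,  89.3]), 'z', array([0.0487, 0.0507]))
```

View pics/w6.png

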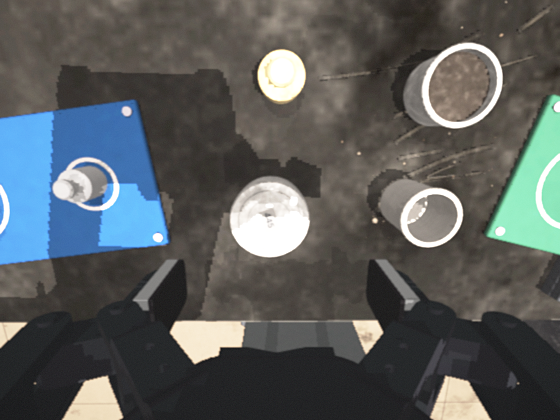

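Both blue-board items stand in their rings; the weight is about 2–3 mm off centre, well inside the 22 mm circle. Now the tin, at (270,216).

Call:
{"name": "servo_tool", "arguments": {"rows": [[-0.025,0.8,-0.055,0,0,0,0],[0,0.9,0,0,0,0,0],[0,0.5,0,0,0,0,0],[0,0.38,0,0,0,0,0],[0,0,0,0,0,0,0],[0,0,0,0,0,0,1],[0,0,0,0,0,0,1],[0,0,0,0,0,0,1],[0,0,0,0,0,0,1],[0,0,0,0,0,0,1],[0,0,0,0,0,0,1]], "newtons": 40}}

```text
time_s: 11.78
eef_pos: [0.45, 0.0572, 0.0073]
eef_rot: [0.001, 0.001, 0.707, -0.707]
wrist_force: [-0.5, 2.9, 7.3]
opening: 0.701
```

Call:
{"name": "servo_tool", "arguments": {"rows": [[0,-0.5,0,0,0,0,1],[0,-1,0,0,0,0,1],[0,-1,0,0,0,0,1],[-0.065,0,0.925,0,0,0,1],[-0.065,0,0.925,0,0,0,1],[-0.065,0,0.925,0,0,0,1],[-0.065,0,0.925,0,0,0,1],[-0.065,0,0.925,0,0,0,1],[-0.065,0,0.925,0,0,0,1],[-0.065,0,0.925,0,0,0,1],[0,0,0,0,0,0,1],[0,0,0,0,0,0,1]]}}

```text
time_s: 12.78
eef_pos: [0.4675, -0.2043, 0.1066]
eef_rot: [0.001, -0.002, -0.707, 0.707]
wrist_force: [-0.7, 0.4, -0.9]
opening: 0.702
```

```bash
python3 snap.py w7 && python3 - <<'E'
from ms import *
p=r.state()["eef_pos"];z=p[2]-.0073
im,d,c,P=load("w7")
m=(P[...,2]>.029+z)&(P[...,2]<.042+z)&(np.hypot(P[...,0]-p[0],P[...,1]-p[1])<.05)
H=cv2.cvtColor(im,cv2.COLOR_BGR2HSV);m&=(H[...,2]>100)
k,l,s,cc=cv2.connectedComponentsWithStats(m.astype(np.uint8));j=1+np.argmax(s[1:,4]);q=P[l==j]
print(len(q),np.percentile(q,[.5,50,99.5],axis=0).round(4),cv2.minEnclosingCircle(np.float32(q[:,:2])))
print("gl",ring("w7",(.468,-.2033),.036),"gs",ring("w7",(.4415,-.31),.0206))
g=cv2.inRange(H,(65,90,40),(85,255,255));g=cv2.morphologyEx(g,cv2.MORPH_CLOSE,np.ones((9,9)))
print("clip",top("w7",(.383,-.235),.022,.05,.04))
E
```

```text
[ 0.4667 -0.2025  0.1063] [-0.55  0.39  1.84  0.    0.91  1.03] 12.8333
13412 [[ 0.4396 -0.2335  0.129 ]
 [ 0.4697 -0.205   0.1325]
 [ 0.4958 -0.176   0.1341]] ((0.4657292664051056, -0.20475730299949646), 0.03130188211798668)
gl (array([ 0.4634, -0.2034,  0.0375]), 2145) gs (array([ 0.4411, -0.3101,  0.0206]), 900)
clip (149, 'circ', array([ 376.8, -257. ,    9.3]), 'rect', array([ 377.5, -256.8,   12.1,   17.1,   69.6]), 'z', array([0.0285, 0.0311]))
```

View pics/w7.png

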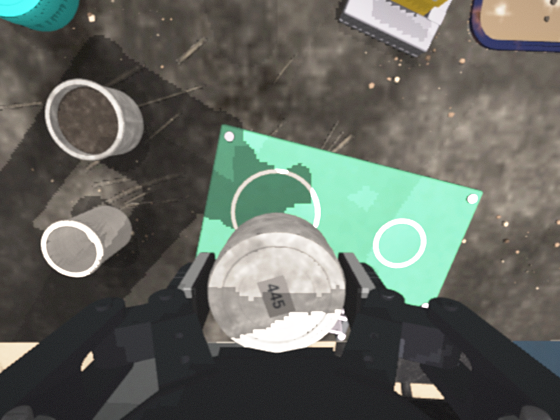

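Tin is held square, its label at (274,297), over the green board, 1–2 mm from the ring centre. Lowering.

Call:
{"name": "servo_tool", "arguments": {"rows": [[-0.04,0.9,-0.04,0,0,0,1],[0,0.9,0,0,0,0,1],[0,0.4,0,0,0,0,1],[0,0.11,0,0,0,0,1],[0,0,0,0,0,0,1],[0,0,0,0,0,0,1]]}}

```text
time_s: 13.33
eef_pos: [0.4682, -0.1987, 0.0139]
eef_rot: [0.0, -0.001, 0.707, -0.707]
wrist_force: [0.1, -1.2, -0.1]
opening: 0.699
```

Call:
{"name": "servo_tool", "arguments": {"rows": [[0,0.01,0,0,0,0,0],[0,0,0,0,0,0,0],[0,0,0,0,0,0,0],[0,-0.4,0,0,0,0,0],[0,-1,0,0,0,0,0],[0,-1,0,0,0,0,0.4],[-0.3,-0.2,-0.7,0,0,0,0.4],[-0.3,0,-0.9,0,0,0,0.4],[-0.3,0,-0.9,0,0,0,0.4],[-0.3,0,-0.9,0,0,0,0.4],[-0.3,0,-0.9,0,0,0,0.4],[-0.3,0,-0.9,0,0,0,0.4]]}}

```text
time_s: 14.33
eef_pos: [0.5409, 0.0094, 0.1178]
eef_rot: [0.0, 0.0, 0.707, -0.707]
wrist_force: [1.8, -0.9, -0.3]
opening: 0.599
```

Call:
{"name": "servo_tool", "arguments": {"rows": [[-0.28,0.2,-0.97,0,0,0,0.4],[0,0,0,0,0,0,0.4],[0,0,0,0,0,0,0.4]]}}

```text
time_s: 14.58
eef_pos: [0.5518, 0.0485, 0.1091]
eef_rot: [0.001, -0.002, 0.707, -0.707]
wrist_force: [-0.3, -0.0, 0.4]
opening: 0.599
```

```bash
python3 snap.py w8 && python3 - <<'E'
from ms import *
print(r.state()["opening"])
print("bw",top("w8",(.55,.045),.038,.055,.03),top("w8",(.55,.045),.025,.036,.03));print("tin",top("w8",(.468,-.203),.034,.05,.05));print("gl",ring("w8",(.468,-.2033),.036))
print("brown",top("w8",(.631,.05),.03,.045,.03))
E
```

```text
[0.5514 0.047  0.1092] [-0.04  0.43  1.74 -0.    0.97  1.53] 14.6333
0.6044998048797459
bw (491, 'circ', array([550.4,  45.2,   9.1]), 'rect', array([5.505e+02, 4.530e+01, 1.750e+01, 1.750e+01, 3.000e-01]), 'z', array([0.0454, 0.047 ])) (802, 'circ', array([550.4,  45.2,  16.1]), 'rect', array([5.505e+02, 4.510e+01, 3.130e+01, 3.120e+01, 3.000e-01]), 'z', array([0.0291, 0.0313]))
tin (927, 'circ', array([ 465.1, -184. ,   25.8]), 'rect', array([ 463.8, -176.9,   51.5,   16.1,   10.2]), 'z', array([0.0385, 0.0405]))
gl (array([ 0.468 , -0.2042,  0.0362]), 683)
brown (363, 'circ', array([632.5,  46.2,   7.2]), 'rect', array([632.5,  46.2,  13.7,  13.6,  45.9]), 'z', array([0.0364, 0.0379]))
```

Call:
{"name": "servo_tool", "arguments": {"rows": [[0.025,0.8,0.045,0,0,0,0.4],[0,0.9,0,0,0,0,0.4],[0,0.5,0,0,0,0,0.4],[0,0.36,0,0,0,0,0.4],[0,0,0,0,0,0,0.4],[0,0,0,0,0,0,1],[0,0,0,0,0,0,1],[0,0,0,0,0,0,1],[0,0,0,0,0,0,1],[0,0,0,0,0,0,1]], "newtons": 50}}

```text
time_s: 15.47
eef_pos: [0.5516, 0.0443, 0.0079]
eef_rot: [-0.001, -0.001, -0.707, 0.707]
wrist_force: [-1.0, -0.7, 3.9]
opening: 0.343
```

Call:
{"name": "servo_tool", "arguments": {"rows": [[0,-0.5,0,0,0,0,1],[0,-1,0,0,0,0,1],[0,-1,0,0,0,0,1],[0.275,0,0.8875,0,0,0,1],[0.275,0,0.8875,0,0,0,1],[0.275,0,0.8875,0,0,0,1],[0.275,0,0.8875,0,0,0,1],[0.275,0,0.8875,0,0,0,1],[0.275,0,0.8875,0,0,0,1],[0.275,0,0.8875,0,0,0,1],[0.275,0,0.8875,0,0,0,1],[0.275,0,0.8875,0,0,0,1]]}}

```text
time_s: 16.47
eef_pos: [0.451, -0.2764, 0.1074]
eef_rot: [-0.0, -0.0, -0.707, 0.707]
wrist_force: [0.4, 0.4, -2.0]
opening: 0.344
```

Call:
{"name": "servo_tool", "arguments": {"rows": [[0.275,0,0.8875,0,0,0,1],[0,0,0,0,0,0,1],[0,0,0,0,0,0,1]]}}

```text
time_s: 16.72
eef_pos: [0.4404, -0.3125, 0.1073]
eef_rot: [0.001, -0.002, -0.707, 0.707]
wrist_force: [0.7, -0.0, -2.4]
opening: 0.344
```

```bash
python3 snap.py w9 && python3 - <<'E'
from ms import *
p=r.state()["eef_pos"];z=p[2]-.0079
im,d,c,P=load("w9")
m=(P[...,2]>.038+z)&(P[...,2]<.052+z)&(np.hypot(P[...,0]-p[0],P[...,1]-p[1])<.0125);q=P[m]
print(len(q),np.percentile(q,[1,50,99],axis=0).round(4))
print("tin",top("w9",(.468,-.203),.034,.05,.05));print("gl",ring("w9",(.468,-.2033),.036),"gs",ring("w9",(.4413,-.310),.0206))
print("tag",top("w9",(.619,-.288),.045,.08,.04))
print("low",top("w9",(.54,-.073),.03,.045,.035),"tall",top("w9",(.455,-.06),.04,.06,.03))
E
```

```text
[ 0.4404 -0.3107  0.107 ] [-0.74  0.42  1.78  0.    0.95  0.83] 16.7667
1602 [[ 0.4322 -0.3216  0.1392]
 [ 0.4419 -0.3129  0.1445]
 [ 0.4488 -0.2984  0.1461]]
tin (5699, 'circ', array([ 467. , -200.2,   30.7]), 'rect', array([ 466.9, -200.2,   60.4,   59.6,   89.5]), 'z', array([0.0393, 0.041 ]))
gl (array([ 0.4658, -0.1975,  0.0372]), 2104) gs (array([ 0.4409, -0.3102,  0.0206]), 823)
tag 0
low 0 tall 0
```

View pics/w9.png

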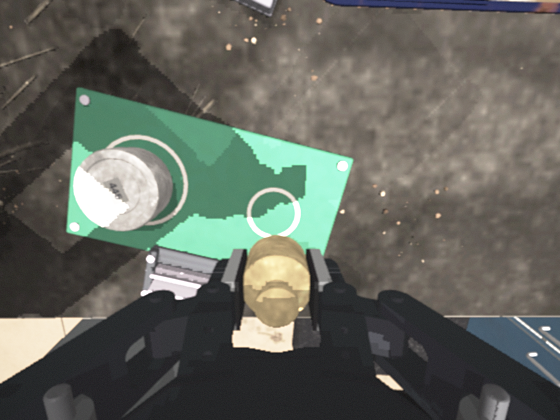

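Tin stands in the large ring, about 3 mm to +y of centre. The brass weight is held straight over the small ring. Lowering.

Call:
{"name": "servo_tool", "arguments": {"rows": [[0,0.9,0,0,0,0,1],[0,0.9,0,0,0,0,1],[0,0.4,0,0,0,0,1],[0,0.11,0,0,0,0,1],[0,0,0,0,0,0,1],[0,0,0,0,0,0,1]]}}

```text
time_s: 17.27
eef_pos: [0.4411, -0.3087, 0.0147]
eef_rot: [0.0, -0.001, 0.707, -0.707]
wrist_force: [0.6, -1.4, -0.9]
opening: 0.345
```

Call:
{"name": "servo_tool", "arguments": {"rows": [[0,0.01,0,0,0,0,0.45],[0,0,0,0,0,0,0.4],[0,0,0,0,0,0,0.4],[0,-0.4,0,0,0,0,0.4],[0,-1,0,0,0,0,0],[0,-1,0,0,0,0,0],[-0.5,-0.8,0,0,0,0,0],[-0.7,0,-0.35,0,0,0,0],[-0.7,0,-0.35,0,0,0,0],[-0.7,0,-0.35,0,0,0,0],[0,0,0,0,0,0,0],[0,0,0,0,0,0,0]]}}

```text
time_s: 18.27
eef_pos: [0.546, -0.2676, 0.1423]
eef_rot: [-0.001, 0.001, -0.707, 0.707]
wrist_force: [-0.5, -0.3, 0.7]
opening: 1.001
```

```bash
python3 snap.py w10 && python3 - <<'E'
from ms import *
print("tin",top("w10",(.467,-.2),.034,.05,.05),"\nbw",top("w10",(.441,-.31),.045,.06,.03));print("gl",ring("w10",(.468,-.2033),.036),"gs",ring("w10",(.4413,-.310),.0206))
print("tag",top("w10",(.619,-.288),.045,.08,.04))
print("clip",top("w10",(.383,-.235),.024,.05,.038))
im,d,c,P=load("w10");H=cv2.cvtColor(im,cv2.COLOR_BGR2HSV)
m=cv2.inRange(H,(65,90,40),(85,255,255));m=cv2.morphologyEx(m,cv2.MORPH_CLOSE,np.ones((25,25)))
cc=max(cv2.findContours(m,0,2)[0],key=cv2.contourArea);print("green",cv2.minAreaRect(np.float32(ray("wrist",cc[:,0],.006,c)[:,:2]*1000)))
E
```

```text
[ 0.5447 -0.2679  0.142 ] [-0.57  0.46  1.59 -0.    1.09  1.  ] 18.3167
tin (2548, 'circ', array([ 467.4, -199.9,   30.5]), 'rect', array([ 466.3, -206. ,   48.4,   59.7,   79.5]), 'z', array([0.0393, 0.041 ])) 
bw (319, 'circ', array([ 441.3, -309.2,    9.4]), 'rect', array([ 441. , -309.6,   17.6,   17.7,   55.4]), 'z', array([0.0511, 0.053 ]))
gl (array([ 0.4665, -0.2016,  0.0371]), 1054) gs (array([ 0.4342, -0.3118,  0.0225]), 303)
tag (956, 'circ', array([ 619.4, -288.2,   20.3]), 'rect', array([ 619.5, -288.2,   39.8,   12.2,   67.6]), 'z', array([0.0564, 0.0582]))
clip 0
green ((456.228271484375, -254.0898895263672), (218.46697998046875, 120.60953521728516), 75.6637191772461)
```

View pics/w10.png

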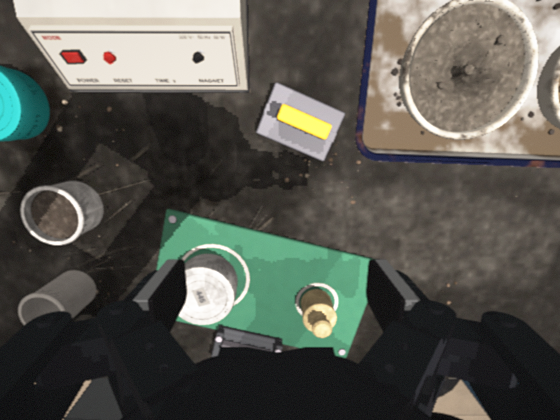

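Brass weight is at its ring centre, knob at (321,328). The tin (208,288) is about 3.5 mm to +y of its ring centre, so I'll recentre it by re-closing the jaws about the right point.

Call:
{"name": "servo_tool", "arguments": {"rows": [[0.64,0,-0.53,0,0,0,0],[0.64,0,-0.53,0,0,0,0],[0.64,0,-0.53,0,0,0,0],[0,0.8,0,0,0,0,0],[0,0.8,0,0,0,0,0],[0,0,0,0,0,0,0],[0,0,0,0,0,0,0],[0,0,0,0,0,0,0]]}}

```text
time_s: 18.98
eef_pos: [0.468, -0.2056, 0.0789]
eef_rot: [0.0, -0.0, -0.707, 0.707]
wrist_force: [0.3, 0.2, 0.2]
opening: 1.001
```

```bash
python3 snap.py w11 && python3 - <<'E'
from ms import *
a=[]
for k in range(6): cams.grab_frame("wrist");a.append(r.state()["eef_pos"])
print(np.array(a).round(4),np.mean(a,0).round(4))
print("tin",top("w11",(.467,-.2),.034,.05,.05));print("gl",ring("w11",(.468,-.2033),.036))
E
```

```text
[ 0.4688 -0.2059  0.0794] [-0.55  0.43  1.86 -0.    0.85  1.02] 19.0333
[[ 0.4691 -0.2059  0.0796]
 [ 0.4691 -0.2058  0.0796]
 [ 0.4691 -0.2057  0.0794]
 [ 0.4689 -0.2055  0.0792]
 [ 0.4687 -0.2053  0.079 ]
 [ 0.4686 -0.2051  0.0788]] [ 0.4689 -0.2055  0.0793]
tin (6490, 'circ', array([ 467.1, -199.6,   30.5]), 'rect', array([ 467.5, -199.9,   59.6,   59.9,   47.1]), 'z', array([0.0392, 0.0408]))
gl (array([ 0.4647, -0.2028,  0.0365]), 2985)
```

Call:
{"name": "servo_tool", "arguments": {"rows": [[0,0.6,-0.03,0,0,0,0],[0,0.6,0,0,0,0,0],[0,0.43,0,0,0,0,0],[0,0,0,0,0,0,0.5],[0,0,0,0,0,0,1],[0,0,0,0,0,0,1],[0,0,0,0,0,0,1],[0,0,0,0,0,0,1],[0,0,0,0,0,0,1]], "newtons": 20}}

```text
time_s: 20.08
eef_pos: [0.4686, -0.204, 0.0138]
eef_rot: [-0.001, -0.001, -0.707, 0.707]
wrist_force: [0.4, 0.4, -0.2]
opening: 0.708
```

Call:
{"name": "servo_tool", "arguments": {"rows": [[0,0,0,0,0,0,0],[0,0,0,0,0,0,0],[0,0,0,0,0,0,0],[0,-0.4,0,0,0,0,0],[0,-1,0,0,0,0,0],[0,-1,0,0,0,0,0],[-0.96,0,0.25,0,0,0,0],[-0.96,0,0.25,0,0,0,0],[-0.96,0,0.25,0,0,0,0],[0,0,0,0,0,0,0],[0,0,0,0,0,0,0]]}}

```text
time_s: 21.0
eef_pos: [0.5854, -0.2343, 0.1089]
eef_rot: [-0.001, -0.0, -0.707, 0.707]
wrist_force: [-0.5, -0.9, 0.8]
opening: 1.003
```

```bash
python3 snap.py w12 && python3 - <<'E'
from ms import *
print("tin",top("w12",(.467,-.203),.034,.05,.05),"\nbw",top("w12",(.441,-.31),.045,.06,.03));print("gl",ring("w12",(.468,-.2033),.036))
print("tag",top("w12",(.619,-.288),.045,.08,.04),"clip",top("w12",(.383,-.235),.024,.05,.038))
E
```

```text
[ 0.5832 -0.2334  0.1084] [-0.49  0.52  1.57  0.    1.05  1.08] 21.05
tin (1377, 'circ', array([ 472.9, -204.8,   29.9]), 'rect', array([ 484.7, -204. ,   27.8,   59.7,    4. ]), 'z', array([0.039 , 0.0408])) 
bw 0
gl (array([ 0.4683, -0.203 ,  0.0356]), 704)
tag (1172, 'circ', array([ 619.4, -287.9,   20.3]), 'rect', array([ 619.9, -288.1,   39.9,   12.2,   67.7]), 'z', array([0.0563, 0.0579])) clip 0
```

```bash
python3 - <<'E'
from ms import *
S=cloud("scene",np.load("pics/scene0d.npy"));Q=cloud("side",np.load("pics/side0d.npy"))
W=np.vstack([load(n)[3].reshape(-1,3) for n in("w1","w2","w10","w12")]+[S.reshape(-1,3),Q.reshape(-1,3)])
W=W[np.isfinite(W).all(1)&(W[:,2]<.6)]
print("rows x=.50..0.80; cols y=-.44..-.10; max height mm")
ys=np.arange(-.44,-.08,.03)
print("      ",*[f"{y*1000:5.0f}" for y in ys])
for x in np.arange(.50,.82,.03):
    o=[]
    for y in ys:
        m=(abs(W[:,0]-x)<.015)&(abs(W[:,1]-y)<.015);o.append(f"{1000*np.percentile(W[m,2],98):5.0f}" if m.sum()>3 else "    -")
    print(f"{x*1000:5.0f} ",*o)
E
```

```text
rows x=.50..0.80; cols y=-.44..-.10; max height mm
        -440  -410  -380  -350  -320  -290  -260  -230  -200  -170  -140  -110
  500      1     1     2     7     7     7   302    40    40    35   304     2
  530      1     1     1   215   221     1   321   331   332   331   321    36
  560      1     1     1   222   233   244   244   331   333   333     1    36
  590     23    23    23    23   185   199   205   204   374   198     2     2
  620     52    52    51    47    56    58   285   211   209     1     1     1
  650     52    53    53    52     1    19    20   251   290   292   293   263
  680     52    51    54    52     1     1    15    66   243    94   244   319
  710     50    52    52    23     1     1     1    66    93   327   328   322
  740     46    43    45    23     1     1     1   331   331   453   458   328
  770     50    36    50    50     -  -630    66   329   210   466   471   334
  800     50    50    51    36     -  -664  -776  -776  -776  -777   454   332
```

```bash
python3 - <<'E'
from ms import *
for nm,f in(("scene","pics/scene0d.npy"),("side","pics/side0d.npy")):
    W=cloud(nm,np.load(f)).reshape(-1,3);d=np.load(f).ravel()
    W=W[(d>0)&(d<2)&(W[:,2]>.075)&(W[:,2]<.6)&(W[:,0]>.5)&(W[:,0]<1)&(W[:,1]>-.45)&(W[:,1]<0)]
    for lo,hi in((.075,.12),(.12,.2),(.2,.24),(.24,.3),(.3,.35)):
        q=W[(W[:,2]>lo)&(W[:,2]<hi)]
        if len(q)>5:
            h=q[np.argsort(np.hypot(q[:,0]-.62,q[:,1]+.288))[:40]]
            print(nm,lo,hi,len(q),"min x",q[:,0].min().round(3),"y",q[:,1].min().round(3),q[:,1].max().round(3),"nearest",h[0].round(3),h[20].round(3) if len(h)>20 else "",np.hypot(h[0][0]-.62,h[0][1]+.288).round(3))
E
```

```text
scene 0.075 0.12 977 min x 0.685 y -0.22 -0.108 nearest [ 0.696 -0.192  0.086] [ 0.696 -0.177  0.09 ] 0.122
scene 0.12 0.2 1502 min x 0.71 y -0.219 -0.109 nearest [ 0.717 -0.174  0.188] [ 0.718 -0.167  0.192] 0.15
scene 0.2 0.24 635 min x 0.667 y -0.224 -0.099 nearest [ 0.668 -0.224  0.24 ] [ 0.714 -0.17   0.225] 0.08
scene 0.24 0.3 2154 min x 0.66 y -0.224 -0.098 nearest [ 0.668 -0.224  0.245] [ 0.667 -0.218  0.253] 0.08
scene 0.3 0.35 1588 min x 0.66 y -0.223 -0.098 nearest [ 0.67  -0.223  0.303] [ 0.673 -0.217  0.326] 0.082
side 0.075 0.12 1437 min x 0.687 y -0.325 -0.109 nearest [ 0.707 -0.199  0.092] [ 0.713 -0.193  0.093] 0.124
side 0.12 0.2 1954 min x 0.711 y -0.336 -0.109 nearest [ 0.713 -0.173  0.191] [ 0.72  -0.167  0.158] 0.148
side 0.2 0.24 802 min x 0.716 y -0.277 -0.109 nearest [ 0.717 -0.17   0.204] [ 0.722 -0.163  0.209] 0.153
side 0.24 0.3 2876 min x 0.662 y -0.213 -0.098 nearest [ 0.664 -0.213  0.268] [ 0.664 -0.2    0.296] 0.087
side 0.3 0.35 2977 min x 0.663 y -0.225 -0.099 nearest [ 0.669 -0.223  0.325] [ 0.664 -0.204  0.304] 0.081
```

Call:
{"name": "servo_tool", "arguments": {"rows": [[0.6,0,0.68,0,0,0,0],[0,0,0.68,0,0,0,0],[0,0,0,0,0.896,0,0],[0,0,0,0,0.896,0,0],[0,0,0,0,0.896,0,0],[0,0,0,0,0.896,0,0],[0,0,0,0,0.896,0,0],[-0.46,0,-0.19,0,0,0,0],[-0.46,0,-0.19,0,0,0,0],[-0.46,0,-0.19,0,0,0,0],[0,0,0,0,0,0,0],[0,0,0,0,0,0,0]]}}

```text
time_s: 22.05
eef_pos: [0.618, -0.2872, 0.1083]
eef_rot: [-0.138, 0.136, 0.694, -0.693]
wrist_force: [-0.7, 0.4, -0.4]
opening: 1.001
```

```bash
cat > avg.py <<'E'
from ms import *
a=[];q=[]
for k in range(5): cams.grab_frame("wrist");s=r.state();a.append(s["eef_pos"]);q.append(np.roll(s["eef_rot"],-1))
M=R.from_quat(q).mean().as_matrix();p=np.mean(a,0)
print("pos",p.round(4),"jaw deg",np.degrees(np.arctan2(M[1,2],M[0,2])).round(2),"tilt y",M[:,1].round(3),"F",np.round(s["wrist_force"],1),"op",round(s["opening"],3),"t",s["time_s"])
def to(x,y): print("units to",x,y,(M.T@np.array([x-p[0],y-p[1],0])/.04).round(3))
E
python3 snap.py w13; python3 - <<'E'
from avg import *
print("tag",top("w13",(.6195,-.288),.045,.08,.04));to(.6195,-.2882)
E
```

```text
[ 0.6171 -0.2872  0.1082] [-0.54  0.59  1.44 -0.    1.11  1.42] 22.1
pos [ 0.6173 -0.2875  0.1086] jaw deg -112.42 tilt y [-0.002  0.001 -1.   ] F [0.3 0.3 0. ] op 0.999 t 22.35
tag (1215, 'circ', array([ 619.8, -288.4,   20.2]), 'rect', array([ 619.8, -288.5,   39.8,   12.5,   67.3]), 'z', array([0.0563, 0.058 ]))
units to 0.6195 -0.2882 [-0.057 -0.    -0.006]
```

View pics/w13.png

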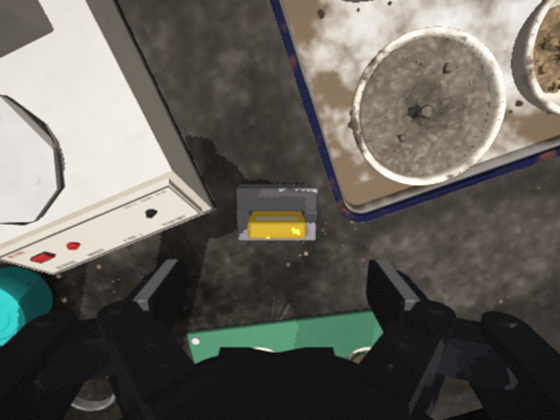

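The jaws line up with the tag's width (grip at (276,226)), clear of the pan and the printer. Down and grip.

Call:
{"name": "servo_tool", "arguments": {"rows": [[-0.06,0,0,0,0,0,0.36],[0,0,0,0,0,0,0.36],[0,0.7,0,0,0,0,0.36],[0,0.7,0,0,0,0,0.36],[0,0.59,0,0,0,0,0.36],[0,0,0,0,0,0,0.36],[0,0,0,0,0,0,1],[0,0,0,0,0,0,1],[0,0,0,0,0,0,1],[0,0,0,0,0,0,1],[0,0,0,0,0,0,1],[0,0,0,0,0,0,1]], "newtons": 70}}

```text
time_s: 23.35
eef_pos: [0.6217, -0.2892, 0.0304]
eef_rot: [0.137, -0.138, -0.693, 0.694]
wrist_force: [-0.8, 1.5, 0.3]
opening: 0.453
```

```bash
python3 -c "
from avg import *"
```

```text
pos [ 0.6217 -0.2891  0.0299] jaw deg -112.41 tilt y [ 0.001 -0.001 -1.   ] F [-0.6 -0.7  0.1] op 0.453 t 23.6
```

Call:
{"name": "servo_tool", "arguments": {"rows": [[0,-0.3,0,0,0,0,1],[0,-0.5,0,0,0,0,1],[0,-0.95,0,0,0,0,1],[0,0,0,0,-0.82,0,1],[0,0,0,0,-0.82,0,1],[0.86,0,0.02,0,0,0,1],[0.86,0,0.02,0,0,0,1],[0.86,0,0.02,0,0,0,1],[0.86,0,0.02,0,0,0,1],[0.86,0,0.02,0,0,0,1],[0.86,0,0.02,0,0,0,1],[0.7,0,0.02,0,0,0,1]]}}

```text
time_s: 24.6
eef_pos: [0.3904, -0.2359, 0.1]
eef_rot: [-0.087, 0.087, 0.702, -0.702]
wrist_force: [-0.9, -0.5, -0.8]
opening: 0.451
```

Call:
{"name": "servo_tool", "arguments": {"rows": [[0,0,0,0,0,0,1],[0,0,0,0,0,0,1]]}}

```text
time_s: 24.77
eef_pos: [0.3915, -0.2365, 0.1001]
eef_rot: [0.088, -0.088, -0.702, 0.702]
wrist_force: [-0.1, -0.2, 0.4]
opening: 0.454
```

```bash
python3 snap.py w14; python3 - <<'E'
from avg import *
to(.3831,-.2351)
print("clip",top("w14",(.383,-.235),.024,.04,.038)); print("tin",top("w14",(.467,-.203),.034,.05,.05),"\nbw",top("w14",(.441,-.31),.045,.06,.03))
print("tag",top("w14",p[:2],.115,.14,.03))
im,d,c,P=load("w14");H=cv2.cvtColor(im,cv2.COLOR_BGR2HSV)
m=cv2.inRange(H,(20,120,90),(35,255,255));m&=((P[...,2]>.115)*255).astype(np.uint8)
q=P[m>0];print(len(q),np.percentile(q,[1,50,99],axis=0).round(4),cv2.minAreaRect(np.float32(q[:,:2]*1000)))
E
```

```text
[ 0.3933 -0.2376  0.1003] [-0.69  0.34  1.96  0.    0.85  1.13] 24.8167
pos [ 0.3942 -0.2378  0.0999] jaw deg -104.19 tilt y [ 0.002 -0.001 -1.   ] F [ 0.   0.8 -0.5] op 0.452 t 25.0667
units to 0.3831 -0.2351 [ 0.286 -0.001  0.002]
clip (865, 'circ', array([ 383.1, -235.8,   27.8]), 'rect', array([ 382.7, -235.8,   53.6,   16.6,   76.1]), 'z', array([0.0293, 0.031 ]))
tin (6898, 'circ', array([ 468. , -204.4,   30.6]), 'rect', array([ 467.7, -204.6,   60.4,   59.7,   75.6]), 'z', array([0.0393, 0.0409])) 
bw (723, 'circ', array([ 440.4, -309.3,    9.2]), 'rect', array([ 440.8, -309.3,   18. ,   17.4,   77.6]), 'z', array([0.0513, 0.053 ]))
tag (5403, 'circ', array([ 398.9, -239.1,   29.6]), 'rect', array([ 392.6, -237.5,   59.1,   23.8,   76. ]), 'z', array([0.1273, 0.1395]))
2823 [[ 0.3827 -0.2558  0.1161]
 [ 0.3924 -0.2366  0.1272]
 [ 0.4008 -0.2179  0.129 ]] ((421.24835205078125, -243.8290252685547), (39.01039123535156, 76.15250396728516), 76.7054443359375)
```

View pics/w14.png

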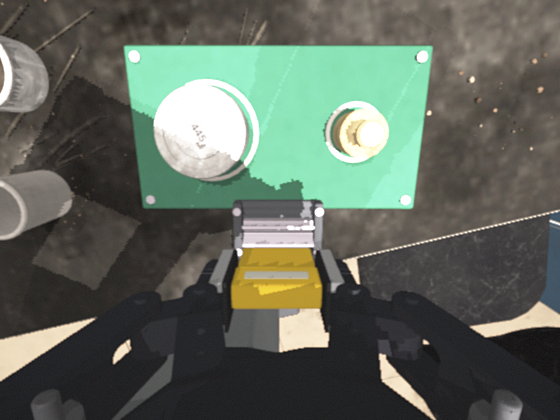

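The tag hangs square in the jaws at (276,280); the clip mouth lies just ahead at (278,230). I'll work out the tag-to-clip offset along the tool axes.

```bash
python3 - <<'E'
from avg import *
im,d,c,P=load("w14")
def ax(m): q=(P[m]-p)@M*1000;return len(q),np.percentile(q,[1,50,99],axis=0).round(1)
box=np.zeros((420,560),bool);box[235:325,234:318]=1
print("tag top (tool mm)",ax(box&(P[...,2]>.1255)&(P[...,2]<.131)))
b2=np.zeros((420,560),bool);b2[198:252,232:326]=1
print("clip top",ax(b2&(P[...,2]>.0265)&(P[...,2]<.034)))
print("clip seat",((np.array([.3831,-.2351,0])-p)@M*1000).round(1))
for v in range(200,252,3): print(v,im[v,276],(P[v,276]*1000).round(0),((P[v,276]-p)@M*1000).round(1)[0])
for v in (246,250,260,270,277,281,290,300,304,308,312): print(v,im[v,250],(P[v,250]*1000).round(0),((P[v,250]-p)@M*1000).round(1)[0])
E
```

```text
pos [ 0.3931 -0.237   0.0992] jaw deg -104.18 tilt y [ 0.  0. -1.] F [ 0.4 -0.2  1.1] op 0.459 t 25.3167
tag top (tool mm) (2096, array([[ -3.4, -29.6, -17.8],
       [  1.8, -28.2,  -0. ],
       [  8.2, -26.4,  17.4]]))
clip top (701, array([[  2.2,  68.2, -24.9],
       [ 15.4,  69.6,   1.4],
       [ 18.4,  72.6,  27.7]]))
clip seat [10.2 99.2  0.6]
200 [77 78 73] [ 405. -240.    8.] -12.3
203 [92 89 90] [ 403. -239.   10.] -10.3
206 [92 91 91] [ 401. -239.    9.] -7.7
209 [93 89 91] [ 398. -238.   10.] -5.5
212 [93 91 92] [ 396. -238.    9.] -2.8
215 [88 86 88] [ 394. -237.   10.] -0.5
218 [123 119 126] [ 392. -236.   12.] 1.4
221 [188 182 196] [ 391. -236.   17.] 2.3
224 [174 168 179] [ 389. -236.   19.] 4.3
227 [209 204 216] [ 390. -236.   30.] 3.1
230 [150 146 155] [ 384. -235.   18.] 9.4
233 [226 220 231] [ 382. -234.   18.] 11.9
236 [215 209 220] [ 380. -234.   21.] 13.3
239 [218 211 223] [ 379. -233.   24.] 14.6
242 [212 205 218] [ 378. -233.   29.] 15.5
245 [255 255 255] [ 376. -233.   30.] 17.4
248 [ 74 145 175] [ 392. -237.   76.] 0.8
251 [ 48 152 186] [ 392. -237.   80.] 1.0
246 [255 255 255] [ 381. -214.   31.] 17.8
250 [ 40 132 163] [ 396. -222.   78.] 1.2
260 [ 49 154 189] [ 395. -223.   92.] 1.1
270 [ 65 151 180] [ 399. -226.  112.] -2.8
277 [152 171 175] [ 399. -227.  120.] -3.2
281 [ 44 151 186] [ 399. -227.  124.] -3.4
290 [ 47 152 187] [ 397. -227.  128.] -1.2
300 [ 48 153 186] [ 392. -225.  127.] 4.1
304 [ 49 153 186] [ 390. -225.  127.] 5.9
308 [ 60 132 159] [ 389. -224.  128.] 7.2
312 [89 89 87] [ 109. -108. -317.] 306.8
```

Call:
{"name": "servo_tool", "arguments": {"rows": [[0.185,0,0.02,0,0,0,1],[0,0.4,0,0,0,0,1],[0,0.4,0,0,0,0,1],[0,0,0,0,0,0,1],[0,0,0,0,0,0,1]]}}

```text
time_s: 25.73
eef_pos: [0.3841, -0.2351, 0.0669]
eef_rot: [-0.088, 0.087, 0.702, -0.701]
wrist_force: [0.1, 0.2, 0.0]
opening: 0.45
```

```bash
python3 snap.py w15; python3 - <<'E'
from avg import *
im,d,c,P=load("w15")
b=np.zeros((420,560),bool);b[:,225:330]=1
Q=(P-p)@M*1000
H=cv2.cvtColor(im,cv2.COLOR_BGR2HSV);y=(H[...,0]>18)&(H[...,0]<35)&(H[...,1]>110)
m=b&y&(P[...,2]>.045)&(P[...,2]<.065)&(np.abs(Q[...,0])<20);print("blade front",m.sum(),np.percentile(Q[m],[5,50,95],axis=0).round(1))
m=b&(P[...,2]>.0265)&(P[...,2]<.034)&~y&(np.abs(Q[...,0])<20);print("clip top",m.sum(),np.percentile(Q[m],[1,50,99],axis=0).round(1))
print("seat",((np.array([.3831,-.2351,0])-p)@M*1000).round(1))
cv2.imwrite("pics/w15c.png",cv2.resize(im[150:330,190:370],(700,600)[::-1] if 0 else (600,600),interpolation=2))
E
```

```text
[ 0.3847 -0.2356  0.0674] [-0.7   0.39  2.    0.    0.76  1.12] 25.7833
pos [ 0.3855 -0.2361  0.0679] jaw deg -104.2 tilt y [ 0.001 -0.001 -1.   ] F [ 0.9  0.4 -0.5] op 0.453 t 26.0333
blade front 1044 [[  0.5   3.9 -18.1]
 [  0.9  11.9  -0.6]
 [  1.4  21.7  16.8]]
clip top 503 [[ -5.8  36.7 -25.9]
 [ -4.2  38.3   0.6]
 [ 11.2  41.3  26.4]]
seat [ 2.6 67.9 -0.4]
```

View pics/w15c.png

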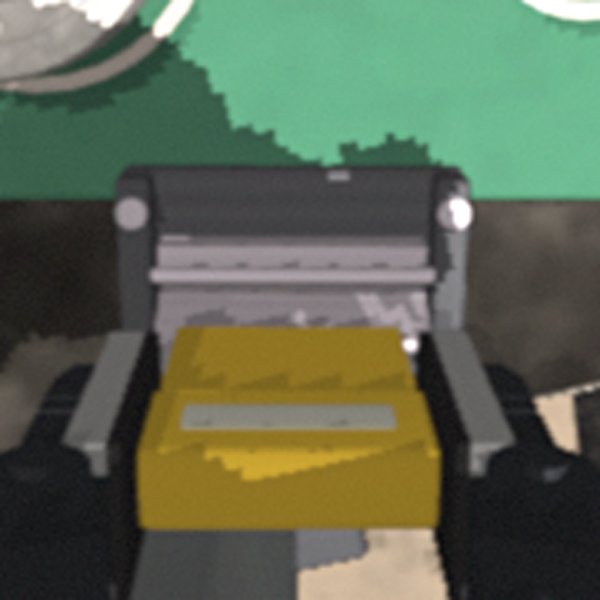

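Picture budget is used up (16). The blade edge lies over the mouth (clip lips at ±7 mm about the blade centre). Pressing in, watching the force.

Call:
{"name": "servo_tool", "arguments": {"rows": [[0,0.2,0.01,0,0,0,1],[0,0.2,0,0,0,0,1],[0,0.1,0,0,0,0,1],[0,0.1,0,0,0,0,1],[0,0,0,0,0,0,1]], "newtons": 90}}

```text
time_s: 26.45
eef_pos: [0.3845, -0.2357, 0.0423]
eef_rot: [-0.088, 0.087, 0.702, -0.701]
wrist_force: [-0.2, -1.0, -2.2]
opening: 0.448
```

Call:
{"name": "servo_tool", "arguments": {"rows": [[0,0.08,0,0,0,0,1],[0,0.08,0,0,0,0,1],[0,0,0,0,0,0,1],[0,0,0,0,0,0,1]]}}

```text
time_s: 26.78
eef_pos: [0.3848, -0.2359, 0.0366]
eef_rot: [-0.088, 0.087, 0.702, -0.701]
wrist_force: [-1.2, 0.5, -2.6]
opening: 0.446
```

```bash
cat > tagz.py <<'E'
from avg import *
from snap import snap
import sys
snap(sys.argv[1]);im,d,c,P=load(sys.argv[1]);H=cv2.cvtColor(im,cv2.COLOR_BGR2HSV)
y=(H[...,0]>18)&(H[...,0]<35)&(H[...,1]>110)
m=y&(np.hypot(P[...,0]-.383,P[...,1]+.2355)<.035)&(P[...,2]>.02);q=P[m]
t=q[q[:,2]>np.percentile(q[:,2],99)-.003]
print(len(q),"top z",np.percentile(q[:,2],[50,90,97,99]).round(4),"top face rect",np.round(np.r_[cv2.minAreaRect(np.float32(t[:,:2]*1000))[0],cv2.minAreaRect(np.float32(t[:,:2]*1000))[1],cv2.minAreaRect(np.float32(t[:,:2]*1000))[2]],1))
E
python3 tagz.py w16
```

```text
pos [ 0.3849 -0.2359  0.0368] jaw deg -104.21 tilt y [-0.  0. -1.] F [-1.1  1.  -2.5] op 0.444 t 27.0333
4170 top z [0.0628 0.0645 0.065  0.0654] top face rect [ 384.1 -235.9   38.8   13.4   74.1]
```

Call:
{"name": "servo_tool", "arguments": {"rows": [[0,0.03,0,0,0,0,1],[0,0.03,0,0,0,0,1],[0,0,0,0,0,0,1],[0,0,0,0,0,0,1]]}}

```text
time_s: 27.42
eef_pos: [0.3851, -0.2361, 0.0353]
eef_rot: [0.087, -0.087, -0.702, 0.702]
wrist_force: [-3.3, 2.6, 12.8]
opening: 0.448
```

```bash
python3 tagz.py w17
```

```text
pos [ 0.3851 -0.2361  0.0353] jaw deg -104.2 tilt y [ 0. -0. -1.] F [-3.3  2.2 11.8] op 0.448 t 27.6667
4097 top z [0.0615 0.0631 0.0635 0.0639] top face rect [ 384.6 -236.3   38.7   13.6   75.3]
```

Call:
{"name": "servo_tool", "arguments": {"rows": [[0,0.025,0,0,0,0,1],[0,0,0,0,0,0,1],[0,0,0,0,0,0,1]]}}

```text
time_s: 27.97
eef_pos: [0.3852, -0.2362, 0.0352]
eef_rot: [0.087, -0.088, -0.702, 0.702]
wrist_force: [-4.6, 4.6, 27.0]
opening: 0.446
```

```bash
python3 tagz.py w18
```

```text
pos [ 0.3852 -0.2362  0.0352] jaw deg -104.2 tilt y [ 0.001 -0.    -1.   ] F [-4.4  3.2 26.6] op 0.444 t 28.2167
4096 top z [0.0615 0.063  0.0634 0.0638] top face rect [ 385.2 -236.5   38.6   14.4   75.6]
```

It's seated: 0.8 mm more command raised the force to 27 N with no movement. I'll relieve, open and retreat to where the green board and both other areas can be checked.

Call:
{"name": "servo_tool", "arguments": {"rows": [[0,-0.03,0,0,0,0,1],[0,0,0,0,0,0,0.35],[0,0,0,0,0,0,0.3],[0,0,0,0,0,0,0.3],[0,0,0,0,0,0,0.3],[0,-0.3,0,0,0,0,0.3],[0,-1,0,0,0,0,0.3],[0,-1,0,0,0,0,0.3],[0,-1,0,0,0,0,0.3],[0,0,0,0,0,0,0.3],[0,0,0,0,0,0,0.3]]}}

```text
time_s: 29.18
eef_pos: [0.3869, -0.2376, 0.169]
eef_rot: [0.086, -0.089, -0.701, 0.703]
wrist_force: [-0.3, -0.2, -0.1]
opening: 0.704
```

```bash
python3 tagz.py w19 && python3 - <<'E'
from ms import *
print("tin",top("w19",(.467,-.203),.034,.05,.05),"\nbw",top("w19",(.441,-.31),.045,.06,.03));print("gl",ring("w19",(.4686,-.2033),.036),"gs",ring("w19",(.4413,-.31),.0206))
print("tag",top("w19",(.383,-.2355),.05,.08,.035));print("clip",top("w19",(.383,-.2355),.024,.036,.035))
print("tall",top("w19",(.455,-.06),.04,.06,.035),"low",top("w19",(.54,-.073),.03,.045,.035))
E
```

```text
pos [ 0.3846 -0.2357  0.1659] jaw deg -104.2 tilt y [-0.001  0.001 -1.   ] F [ 0.3 -0.4  0.6] op 0.696 t 29.4333
705 top z [0.0628 0.0638 0.0642 0.0644] top face rect [ 383.  -235.6   38.9   11.    76. ]
tin (4083, 'circ', array([ 467.7, -204.3,   30.6]), 'rect', array([ 467.8, -204.7,   60.2,   59.2,   75.7]), 'z', array([0.0393, 0.0411])) 
bw (413, 'circ', array([ 440.2, -309.5,    9.2]), 'rect', array([ 440.4, -309.2,   17.5,   17.3,   75.2]), 'z', array([0.0512, 0.053 ]))
gl (array([ 0.4681, -0.2036,  0.0347]), 1779) gs (array([ 0.4412, -0.3095,  0.0198]), 983)
tag (772, 'circ', array([ 382.4, -235.9,   20.2]), 'rect', array([ 383.2, -236.1,   39.7,   11.7,   75.1]), 'z', array([0.0629, 0.0645]))
clip (347, 'circ', array([ 382.1, -235.5,   27.9]), 'rect', array([ 382.7, -235.8,   53.9,   18.9,   75.7]), 'z', array([0.0292, 0.0312]))
tall (1096, 'circ', array([454.4, -60.1,  21.9]), 'rect', array([453.9, -60. ,  42.3,  42.7,  59.9]), 'z', array([0.0486, 0.0511])) low (1790, 'circ', array([541.2, -75.4,  26.8]), 'rect', array([541.4, -75.6,  52.3,  52.3,  62.9]), 'z', array([0.0341, 0.0373]))
```

The tag's top reads 63.5 mm against 63.0 when home, which is within noise. I'll give it a gentle push from above with shut fingers to be sure.

Call:
{"name": "servo_tool", "arguments": {"rows": [[0.03,0,0,0,0,0,1],[0,0.5,0,0,0,0,1],[0,0.8,0,0,0,0,1],[0,0.8,0,0,0,0,1],[0,0.2,0,0,0,0,1],[0,0,0,0,0,0,1],[0,0,0,0,0,0,1],[0,0,0,0,0,0,1],[0,0,0,0,0,0,1]], "newtons": 30}}

```text
time_s: 30.23
eef_pos: [0.385, -0.2367, 0.0761]
eef_rot: [0.087, -0.088, -0.701, 0.702]
wrist_force: [-0.1, 1.1, 0.1]
opening: -0.003
```

Call:
{"name": "servo_tool", "arguments": {"rows": [[0,0.15,0,0,0,0,1],[0,0.12,0,0,0,0,1],[0,0.05,0,0,0,0,1],[0,0,0,0,0,0,1],[0,0,0,0,0,0,1]]}}

```text
time_s: 30.65
eef_pos: [0.385, -0.2367, 0.0629]
eef_rot: [0.087, -0.088, -0.701, 0.702]
wrist_force: [0.1, 1.6, 14.0]
opening: -0.0
```

Call:
{"name": "servo_tool", "arguments": {"rows": [[0,0.02,0,0,0,0,1],[0,0,0,0,0,0,1],[0,0,0,0,0,0,1]]}}

```text
time_s: 30.9
eef_pos: [0.3857, -0.2369, 0.0628]
eef_rot: [0.086, -0.089, -0.701, 0.702]
wrist_force: [0.4, 2.6, 21.8]
opening: -0.008
```

The tag's top is at 62.8 mm and stiff at 22 N, so it is fully home. Retreat, then a last numeric check of the blue board and the bystanders.

Call:
{"name": "servo_tool", "arguments": {"rows": [[0,-0.3,0,0,0,0,1],[0,-1,0,0,0,0,1],[0,-1,0,0,0,0,1],[0,-1,0,0,0,0,1],[0,-0.5,0,0,0,0,1],[0,0,-0.94,0,0,0,0.5],[0,0,-0.94,0,0,0,0.5],[0,0,-0.94,0,0,0,0.5],[0,0,-0.94,0,0,0,0.5],[0,0,-0.94,0,0,0,0.5],[0,0,-0.94,0,0,0,0.5],[0,0,0,0,0,0,0.5]]}}

```text
time_s: 31.9
eef_pos: [0.4399, -0.0115, 0.2131]
eef_rot: [-0.086, 0.086, 0.703, -0.701]
wrist_force: [0.1, 0.4, 0.5]
opening: 0.501
```

```bash
python3 snap.py w20 && python3 - <<'E'
from ms import *
n="w20"
print("tag",top(n,(.383,-.2355),.05,.08,.035));print("tin",top(n,(.467,-.203),.034,.05,.05),"\nbw",top(n,(.441,-.31),.045,.06,.03))
print("tall",top(n,(.455,-.06),.04,.06,.035),"low",top(n,(.54,-.073),.03,.045,.035))
print("cup",top(n,(.459,.311),.042,.055,.05),"gw",top(n,(.4725,.2014),.035,.06,.03))
E
```

```text
[ 0.4394 -0.0141  0.2129] [-0.19  0.15  1.86  0.    1.13  1.62] 31.95
tag (633, 'circ', array([ 383.8, -235.2,   20.7]), 'rect', array([ 383. , -235. ,   41.4,   12.4,   76.4]), 'z', array([0.0619, 0.0639]))
tin (3038, 'circ', array([ 468.1, -203.5,   30.7]), 'rect', array([ 467.6, -203.5,   59.6,   60.1,   47.9]), 'z', array([0.039 , 0.0409])) 
bw 0
tall (486, 'circ', array([454.3, -59.7,  21.4]), 'rect', array([454.1, -59.8,  42. ,  41.8,  76.9]), 'z', array([0.0493, 0.0512])) low (944, 'circ', array([541.9, -75.1,  26.5]), 'rect', array([541.7, -75. ,  52.2,  52.1,  52.3]), 'z', array([0.0348, 0.037 ]))
cup (268, 'circ', array([452.9, 300.6,  27. ]), 'rect', array([448.9, 292.8,  21.1,  54. ,  63. ]), 'z', array([0.0455, 0.0474])) gw (157, 'circ', array([473.7, 199.7,   7.7]), 'rect', array([474. , 200. ,  13.8,  14.5,   5.2]), 'z', array([0.0422, 0.0445]))
```

Call:
{"name": "servo_tool", "arguments": {"rows": [[0,0,-0.94,0,0,0,0.5],[0,0,-0.94,0,0,0,0.5],[0,0,-0.94,0,0,0,0.5],[0,0,-0.94,0,0,0,0.5],[0,0,0,0,0,0,0.5],[0,0,0,0,0,0,0.5]]}}

```text
time_s: 32.45
eef_pos: [0.4764, 0.129, 0.2128]
eef_rot: [0.087, -0.086, -0.702, 0.702]
wrist_force: [0.5, 0.0, -1.0]
opening: 0.501
```

```bash
python3 snap.py w21 && python3 - <<'E'
from ms import *
n="w21"
print("cup",top(n,(.459,.311),.042,.055,.05),"gw",top(n,(.4725,.2014),.035,.06,.03));print(ring(n,(.459,.311),.036),ring(n,(.472,.2014),.0206))
im,d=cams.grab_frame("scene");S=cloud("scene",d)
a=cv2.imread("pics/scene0.png");S0=cloud("scene",np.load("pics/scene0d.npy"))
for k,(x,y) in dict(tall=(.4543,-.0595),low=(.541,-.0755),turq=(.63,-.032),brown=(.632,.046),orange=(.711,.016)).items():
    f=lambda C:C[(np.hypot(C[...,0]-x,C[...,1]-y)<.035)&(C[...,2]>.012)&(C[...,2]<.07)].mean(0).round(4)
    print(k,f(S0),f(S))
print(r.state()["time_s"],r.state()["wrist_force"])
E
```

```text
[0.4759 0.1279 0.2127] [ 0.12  0.22  1.76 -0.    1.16  1.94] 32.5
cup (570, 'circ', array([457.7, 309.7,  29.2]), 'rect', array([457.4, 309.6,  57. ,  57.4,  13.2]), 'z', array([0.0456, 0.0474])) gw (145, 'circ', array([474. , 200. ,   7.3]), 'rect', array([474.2, 199.7,  13. ,  13.7,  73.9]), 'z', array([0.0423, 0.0443]))
(array([0.4567, 0.3125, 0.0366]), 926) (array([0.472 , 0.2011, 0.02  ]), 501)
tall [ 0.449  -0.0532  0.0346] [ 0.449  -0.0531  0.0345]
low [ 0.5362 -0.0691  0.0268] [ 0.5364 -0.0692  0.027 ]
turq [ 0.6241 -0.0281  0.0277] [ 0.6245 -0.028   0.0279]
brown [0.6266 0.0507 0.0236] [0.6264 0.0509 0.0235]
orange [0.7081 0.0166 0.0233] [0.708  0.0169 0.0236]
32.55 [ 0.38204502 -0.48428883 -0.68406014]
```

All items are in place, upright and untouched where they should be; the gripper is clear. Handing in.

```bash
python3 -c "
from station import order
print(order.job_done())"
```

```text
the job is handed in; nothing more can be done
None
```

Both kits are made up and the job was handed in at about 33 s of the 128 s allowed. I worked in the order asked: brass cup, grey weight, tin, brass weight, then the tag.

My last camera checks, all with the gripper clear:

| Item | Result |
|---|---|
| Brass cup (blue board, large circle) | upright, about 2 mm from centre |
| Grey weight (blue board, small circle) | upright, about 2–2.5 mm from centre |
| Tin (green board, large circle) | upright, about 1 mm from centre |
| Brass weight (green board, small circle) | upright, about 1 mm from centre; last seen before the final push on the tag |
| Tag (in the clip) | fingertips met its top at 62.8 mm, against 63 mm when fully home; did not move under 22 N |
| Two grey cups and the look-alikes | unmoved within 1 mm |

- **Tin:** it first landed about 3.5 mm off centre, so I recentred it by closing the jaws round it again.
- **Tag:** its height right after release read 63.5 mm, which disagreed slightly with fully home. I pushed it down once more with shut fingers to be sure.
- **Insertion force:** while the blade slid into the clip I felt almost none of the expected 5–15 N. The force only rose, to 12 and then 27 N, once it reached the floor. The final position fits a blade seated between the jaws.
- **Last check was by numbers only:** I had used all 16 pictures by then, so the final state was measured but not looked at.

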